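Tray the bonded brackets by hand and wind the cure timer

TASK

The freshly bonded lever brackets are to be left to cure: first put every left-hand bracket in the blue tray and every right-hand one in the yellow tray (seen with the rib up and the brass boss pointing away from you, a left-hand bracket has its foot on the left). Only when all of them are in, lift the orange dust cap off the timer and set it upright in the round aluminium holder, then wind the timer's key clockwise, turn by turn, fully to its stop (red wing at the green mark) and let go. Leave the ball bearing and the oil bottle where they are.

Things in the scene. Friction and masses are not known exactly. Their poses are not given: they have to be found in the camera images.
- timer: cure timer: fixed white round drum, 100 mm diameter (foot 112, 6 high), top at 20 mm, with dial marks round its top, black, the last (fully wound) green and wider. Origin at the centre of its underside; z up
- key_grip (a point): winding key on the timer's axis: upright brass plate 44 mm wide (its x), 9 mm thick (its y), from 11 to 35 mm above the drum's top, on a 12 mm stem; the wing end on its +x side is red. Point: on the axis, 24 mm above the drum's top (44 mm above the bench); turns with the key; z up. Hidden under the dust cap at the start
- winding_key (a joint): angle of the key, rad; grows clockwise seen from above; 0 unwound, stop at 5.24 = fully wound (300 degrees, red wing at the green mark); starts at 0 to 0.9. Spring and friction resist with 0.14 N m at 0, rising to 0.23 N m at the stop; a ratchet (friction) holds it wherever it is let go, but forcing it back unwinds it
- cap_mid (a point): loose dust cap: orange cup upside down, 68 mm outer diameter, 42 mm high, hollow below (38 mm deep, walls 4 mm), on top an upright black knob 22 mm diameter, 30 mm high; 72 mm in all. Point: on its axis, 36 mm above its rim (knob spans 6 to 36 mm above it); z up. It stands over the key on the timer's top, so lift it at least 40 mm before moving sideways
- cap_holder: cap holder: fixed shallow round aluminium cup, 94 mm outer and 86 mm inner diameter, 11 mm high, floor 4 mm thick; origin at the centre of its underside on the bench
- blue_tray: blue open tray, fixed, 165 x 165 x 20 mm, walls 4 mm, floor 4 mm; for left-hand brackets. Origin at the centre of its underside; x and y along its sides; z up
- yellow_tray: yellow open tray, fixed, 165 x 165 x 20 mm, walls 4 mm, floor 4 mm; for right-hand brackets. Origin at the centre of its underside; x and y along its sides; z up
- bearing: steel ball bearing, 52 mm diameter, 15 mm high, bystander, origin under its centre
- oil_bottle: tan squeeze oil bottle, 72 mm diameter, 193 mm high, bystander, origin under its centre
- left_a_mid (a point): left-hand bracket, 120 g, or None if absent (4 to 6 are present): flat base plate 70 (x) x 22 x 6 mm; grasp its upright rib, 40 long (x), 10 thick (y), top at 40 mm; brass boss 18 mm wide, top 22 mm, 31 mm to +x of this point; flat foot 24 mm wide out to +y (left when rib is up, boss pointing away from you), ending 30 mm from the rib's middle plane. Point: middle of the rib, 20 mm above underside; z up
- right_a_mid (a point): right-hand bracket, 120 g, or None if absent (4 to 6 are present): flat base plate 70 (x) x 22 x 6 mm; grasp its upright rib, 40 long (x), 10 thick (y), top at 40 mm; brass boss 18 mm wide, top 22 mm, 31 mm to +x of this point; flat foot 24 mm wide out to -y (right when rib is up, boss pointing away from you), ending 30 mm from the rib's middle plane. Point: middle of the rib, 20 mm above underside; z up
- left_b_mid (a point): left-hand bracket, 120 g, or None if absent (4 to 6 are present): flat base plate 70 (x) x 22 x 6 mm; grasp its upright rib, 40 long (x), 10 thick (y), top at 40 mm; brass boss 18 mm wide, top 22 mm, 31 mm to +x of this point; flat foot 24 mm wide out to +y (left when rib is up, boss pointing away from you), ending 30 mm from the rib's middle plane. Point: middle of the rib, 20 mm above underside; z up
- right_b_mid (a point): right-hand bracket, 120 g, or None if absent (4 to 6 are present): flat base plate 70 (x) x 22 x 6 mm; grasp its upright rib, 40 long (x), 10 thick (y), top at 40 mm; brass boss 18 mm wide, top 22 mm, 31 mm to +x of this point; flat foot 24 mm wide out to -y (right when rib is up, boss pointing away from you), ending 30 mm from the rib's middle plane. Point: middle of the rib, 20 mm above underside; z up
- left_c_mid (a point): left-hand bracket, 120 g, or None if absent (4 to 6 are present): flat base plate 70 (x) x 22 x 6 mm; grasp its upright rib, 40 long (x), 10 thick (y), top at 40 mm; brass boss 18 mm wide, top 22 mm, 31 mm to +x of this point; flat foot 24 mm wide out to +y (left when rib is up, boss pointing away from you), ending 30 mm from the rib's middle plane. Point: middle of the rib, 20 mm above underside; z up
- right_c_mid (a point): right-hand bracket, 120 g, or None if absent (4 to 6 are present): flat base plate 70 (x) x 22 x 6 mm; grasp its upright rib, 40 long (x), 10 thick (y), top at 40 mm; brass boss 18 mm wide, top 22 mm, 31 mm to +x of this point; flat foot 24 mm wide out to -y (right when rib is up, boss pointing away from you), ending 30 mm from the rib's middle plane. Point: middle of the rib, 20 mm above underside; z up
Things that resemble listed ones, but are neither listed nor needed, are in the scene too. What is shaped like the part that bears left_c_mid but pink is not meant.

How it is judged (in metres and radians):
On the way, in this order (a step that is already met when the one before it is completed fails the run):
1. all brackets lie in the tray of their hand (x of left_a_mid in the frame of blue_tray between -0.07 and 0.07 m and y of left_a_mid in the frame of blue_tray between -0.07 and 0.07 m and z of each of left_a_mid, left_b_mid, left_c_mid in the frame of blue_tray below 0.05 m and x of right_a_mid in the frame of yellow_tray between -0.07 and 0.07 m and y of right_a_mid in the frame of yellow_tray between -0.07 and 0.07 m and z of each of right_a_mid, right_b_mid, right_c_mid in the frame of yellow_tray below 0.05 m and x of left_b_mid in the frame of blue_tray between -0.07 and 0.07 m and y of left_b_mid in the frame of blue_tray between -0.07 and 0.07 m and x of right_b_mid in the frame of yellow_tray between -0.07 and 0.07 m and y of right_b_mid in the frame of yellow_tray between -0.07 and 0.07 m and x of left_c_mid in the frame of blue_tray between -0.07 and 0.07 m and y of left_c_mid in the frame of blue_tray between -0.07 and 0.07 m and x of right_c_mid in the frame of yellow_tray between -0.07 and 0.07 m and y of right_c_mid in the frame of yellow_tray between -0.07 and 0.07 m), for 0.2 s.
2. then the dust cap stands upright in the holder (horizontal distance between cap_mid and cap_holder below 0.013 m and z of cap_mid in the frame of cap_holder below 0.045 m and angle between cap_mid's own z axis and vertical below 0.12 rad), for 0.2 s.
3. then the key is wound fully (value of joint winding_key above 4.9 rad), for 0.2 s.
At the end, for the whole second after the job is handed in: left-hand brackets in the blue, right-hand ones in the yellow tray (rib middle within 70 mm of its centre lines, under 50 mm above its underside); cap upright in the holder (within 13 mm of centre, tilt under 0.12 rad, down on its floor); key above 4.9 rad; all at rest (all of step 1 and all of step 2 and value of joint winding_key above 4.9 rad and linear speed of each of left_a, right_a, left_b, right_b, left_c, right_c, dust_cap below 0.03 m/s); the robot touches nothing.
It fails at once if the bearing is shoved more than 4 cm (distance of bearing from where it was at the start of the episode above 0.04 m).
It fails at once if the oil bottle is shoved more than 4 cm (distance of oil_bottle from where it was at the start of the episode above 0.04 m).
Of left_a, right_a, left_b, right_b, left_c, right_c only 4 to 6 are there at a start; the rules pass over those that are not, and their reading is None.
At some moment in a run one of left_a, right_a, left_b, right_b, left_c, right_c may be knocked a few centimetres aside while the robot is not near it.
It also fails if it takes over 208 s, if anything falls off the work surface, if the arm or the gripper's body presses on something with over 40 N, if the wrist force passes 120 N, or if a joint passes its speed limit or range.

ROBOT

A 6-joint arm with a two-finger parallel gripper is mounted at the origin on the work surface; the furniture and walls round the work are solid. World frame = base frame: x ahead of the robot, y to its left, z up, the work surface at z = 0. Lengths are in m, angles in degrees, forces in N, time in s.
With the tool pointing down it reaches from about 0.25 to 0.725 m from the base axis. Payload 9.7 kg.
Tool frame: the origin (TCP) lies midway between the tips of the shut fingers; the grasp point (between the pads) lies 19 mm behind it (bot.hold_point_z is the distance from the TCP to the grasp point, in m); z points along the fingers, y is the line along which they close (so a half turn about z gives the same grasp; the last joint's range is limited). The gripper opens to 85 mm and grips with 20 to 120 N. Pads are 22 mm wide; open, the fingers measure 114 mm over their backs; the gripper's body (76 mm by 85 mm) begins 54 mm behind the grasp point. The pads swing forward as they close: fully open they stand 13 mm farther back than shut.
Start: joints at [73.854, 4.979, 10.078, 95.1, 0, 90], TCP at [0.153, 0.528, 0.231] pointing down, gripper open.
Joint ranges: [-179.16, 179.16], [-48.56, 103.87], [-65.8, 70.77], [-126.05, 130.52], [-82.76, 87.17], [-180, 180]. Speed limits (degrees/s): [127.2, 127.2, 147.25, 180, 180, 180].

INTERFACE

Orientations are given as [roll, pitch, yaw] about the fixed x, y, z axes, in that order (R = Rz(yaw) Ry(pitch) Rx(roll)).
In Python, from workcell import bot gives the robot as it stands.
- The arm moves only by the tool play_rows, never from a script. Its argument "steps" is a list that holds one entry, the list of rows, each a list of 4 numbers: the shift along the tool's x, y, z in m, then the turn about the tool's z in rad. In form: [[[tx, ty, tz, yaw], ...]]. A call has exactly 5 rows; each row shifts and turns the commanded pose from where the row before left it, along the tool's axes as they then stand; what a row does not reach is not made up. A row lasts 1/12 s, in which the tool goes at most 41.7 mm and 7.16 degrees, less where a joint would pass 70% of its speed; a pose out of reach is approached as far as the arm can. A call is refused whole if a number of a shift passes 0.0417 or a number of a turn 0.125, either way. A call with a gripper value outside its range is refused whole. "gripper" is the finger opening in m, from 0 to 0.0854, set as the call begins (left out, the last holds). The fingers move at their own pace and stop on an object; "squeeze" is the grip in N (left out, the last holds). Time passes only in rows, so rows that do not move let the fingers close, or fill a call up. It gives the time, the measured TCP pose, the force, the opening and the grip force at its end, in the units of the state.
- bot.get_obs(): the state, without advancing time (a new reading comes with each control period).
- bot.camera(name): name is "side" or "top" or "wrist"; returns a dict with "img" (400x640x3 uint8, blue, green, red), "vfov" (degrees; the focal length in pixels is half the picture's height over the tangent of half this angle, whatever the lens; pixels are square), "cx", "cy" (the principal point, pixels), "D" ([k1, k2, p1, p2, k3] as OpenCV has them; the pictures are not rectified), "xyz" and "attitude" of the camera in the world. Camera axes: x right, y down, z forward; pixel columns grow to the right and rows downward; lengths in m; the calibration is good to about 2 mm. A picture is of the moment at which its call begins. There is no depth.
- bot.job_done(): hands the job in; it is judged then, once.
The state is a dict: "time": time; "q": joint angles; "qd": joint speeds; "joint_efforts": joint torques, N m; "ee_pos": TCP position; "tcp_rot": TCP orientation; "wrist_force": force on the tool from outside, world axes, zero at the start; "torque": the same for the moment, N m; "opening": finger opening in m; "grasp_force": force on a finger pad.
Only numpy, scipy, OpenCV 4.12 (cv2) and the standard library are available. Lean on these libraries where they do the work, as an engineer would, in place of code of your own. Each camera call takes 0.05 s, during which the arm holds its last target. There are 200 camera calls.

## Working session

There is one attempt and no reset: what is moved stays moved. The work goes in short steps, Python scripts to look and compute and a tool call to move; the robot and the scene stay as the last step left them, time stands still between calls to the robot, and variables do not carry over. Pictures are saved under pics/ and viewed, at most 14 in all, crops included, and the job is handed in when it is done.

Besides the shell and the picture viewer there is one more tool, called after "Call:" as name(argument=value, ...) on one line, values as JSON. play_rows: Moves the arm, as the interface text tells. Its arguments: {"type":"object","properties":{"steps":{"type":"array","items":{"type":"array","items":{"type":"array","items":{"type":"number"}}}},"gripper":{"type":"number"},"squeeze":{"type":"number"}},"required":["steps"]}

```bash
mkdir -p pics; ls; python3 - <<'E'
from workcell import bot
import cv2,numpy as np
for n in("top","side"):
    c=bot.camera(n); cv2.imwrite(f"pics/{n}0.png",c["img"]); print(n,{k:v for k,v in c.items() if k!="img"})
print(bot.get_obs(),bot.hold_point_z)
E
```

```text
pics
top {'vfov': 57.060745866708906, 'cx': 314.45313432436967, 'cy': 205.80512729708516, 'D': array([-0.05737142,  0.        ,  0.        ,  0.        ,  0.        ]), 'xyz': array([0.3343613 , 0.00876348, 1.07442369]), 'attitude': array([-174.08663896,    0.28860546,  -88.83591979])}
side {'vfov': 48.02889216666715, 'cx': 319.38333295555714, 'cy': 195.93602550042243, 'D': array([-0.06656333,  0.        ,  0.        ,  0.        ,  0.        ]), 'xyz': array([0.29556325, 0.9904393 , 0.55246951]), 'attitude': array([-117.22565616,    1.47452887, -171.53331392])}
{'time': 0.1, 'q': array([7.38539175e+01, 5.00798285e+00, 1.00401707e+01, 9.50980466e+01,
       1.00443990e-03, 8.99989625e+01]), 'qd': array([ 0.09069235, -0.15184382,  0.14196561, -0.02146229,  0.10963708,
        0.02312846]), 'joint_efforts': array([-1.80995071e-04, -5.21562016e+01,  4.65654159e+01,  1.59784919e-02,
        5.65496578e-05,  8.24525983e-06]), 'ee_pos': array([0.15289116, 0.52812724, 0.23066416]), 'tcp_rot': array([-1.79934141e+02, -1.00563179e-03,  1.63854954e+02]), 'wrist_force': array([-0.07122312, -0.1463441 , -0.29886422]), 'torque': array([-0.01985433,  0.00203835,  0.00468532]), 'grasp_force': 0.0, 'opening': 0.08563431245660647} 0.0187
```

```bash
python3 - <<'E'
import cv2
i=cv2.imread("pics/top0.png"); cv2.imwrite("pics/top0b.png",cv2.resize(i,(800,500),interpolation=cv2.INTER_CUBIC))
E
```

```text
(no output)
```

View pics/top0b.png

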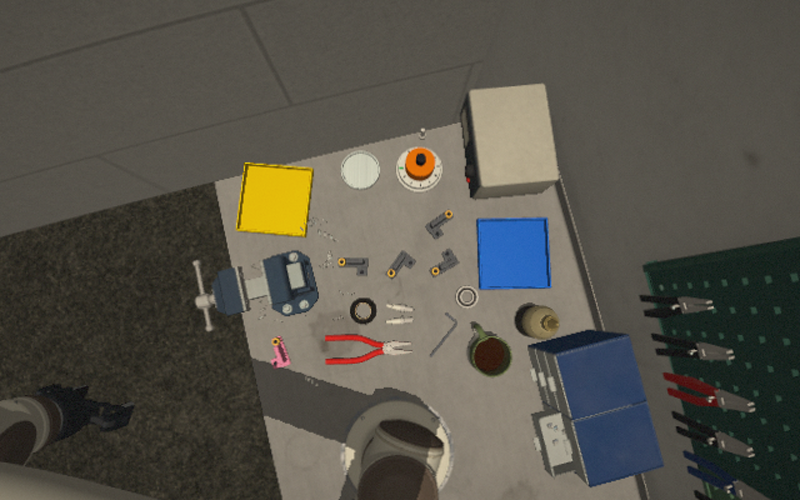

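View pics/side0.png

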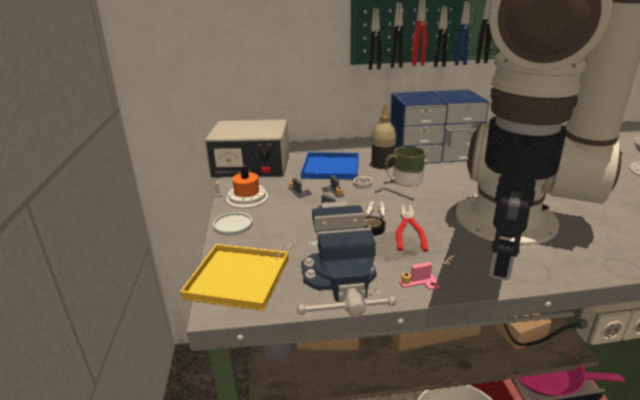

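```bash
cat > h.py <<'E'
import cv2,numpy as np
from scipy.spatial.transform import Rotation as R
def cal(c):
    h,w=c["img"].shape[:2]; f=h/2/np.tan(np.radians(c["vfov"]/2))
    K=np.array([[f,0,c["cx"]],[0,f,c["cy"]],[0,0,1]]); Rm=R.from_euler("xyz",c["attitude"],degrees=True).as_matrix()
    return K,c["D"],Rm,c["xyz"]
def proj(c,P):
    K,D,Rm,t=cal(c); Pc=(np.atleast_2d(P)-t)@Rm
    return cv2.projectPoints(Pc.reshape(-1,1,3),np.zeros(3),np.zeros(3),K,D)[0].reshape(-1,2)
def back(c,px,z):
    K,D,Rm,t=cal(c); u=cv2.undistortPoints(np.array(px,float).reshape(-1,1,2),K,D).reshape(-1,2)
    d=np.c_[u,np.ones(len(u))]@Rm.T
    return t+d*((z-t[2])/d[:,2])[:,None]
def ortho(c,x0,x1,y0,y1,z,s):
    # image up=+x, right=-y ; s px per m
    H=int((x1-x0)*s);W=int((y1-y0)*s); v,u=np.mgrid[0:H,0:W]
    P=np.stack([x1-v/s,y1-u/s,np.full(u.shape,z)],-1).reshape(-1,3)
    m=proj(c,P).astype(np.float32).reshape(H,W,2)
    return cv2.remap(c["img"],m[...,0],m[...,1],cv2.INTER_CUBIC)
E
python3 - <<'E'
from h import *
from workcell import bot
c=bot.camera("top"); np.save("pics/top.npy",c,allow_pickle=True)
v=lambda l,z:print(back(c,np.array(l)/1.25,z).round(3).tolist())
v([(245,163),(313,167),(305,237),(237,231)],.02) # yellow
v([(477,219),(549,218),(551,288),(480,289)],.02) # blue
v([(360,170)],.011); v([(421,160)],.092); v([(419,168)],.02); v([(440,224),(400,264),(445,262),(354,264)],.02);v([(467,297),(535,322)],0.015)
cv2.imwrite("pics/o1.png",ortho(c,.36,.54,-.13,.13,.006,3000))
E
```

```text
[[0.662, 0.373, 0.02], [0.654, 0.21, 0.02], [0.487, 0.222, 0.02], [0.498, 0.383, 0.02]]
[[0.537, -0.177, 0.02], [0.543, -0.346, 0.02], [0.38, -0.349, 0.02], [0.374, -0.184, 0.02]]
[[0.651, 0.099, 0.011]]
[[0.652, -0.041, 0.092]]
[[0.656, -0.041, 0.02]]
[[0.523, -0.091, 0.02], [0.428, 0.0, 0.02], [0.435, -0.104, 0.02], [0.426, 0.106, 0.02]]
[[0.356, -0.155, 0.015], [0.301, -0.312, 0.015]]
```

View pics/o1.png

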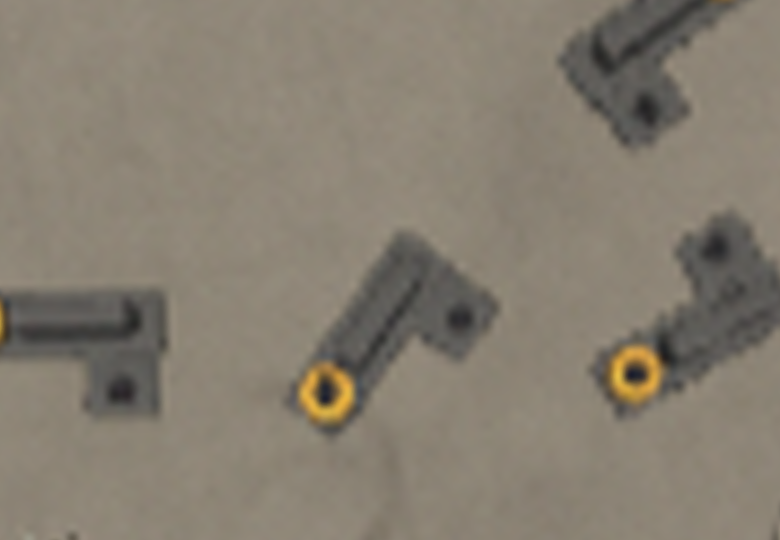

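```bash
cat > fit.py <<'E'
from h import *
from scipy.optimize import minimize
S=4
def shape(c,p,hand,x0,y0,sz,m):
    x,y,a=p; ca,sa=np.cos(a),np.sin(a)
    def P(l,z): 
        l=np.array(l,float); l=l*[1,hand]
        W=np.c_[x+ca*l[:,0]-sa*l[:,1], y+sa*l[:,0]+ca*l[:,1], np.full(len(l),z)]
        return (proj(c,W)-[x0,y0])*S
    m[:]=0
    t=np.linspace(0,2*np.pi,16)[:-1]; circ=np.c_[31+9*np.cos(t),9*np.sin(t)]/1e3
    rect=lambda a,b,c,d:np.array([(a,c),(b,c),(b,d),(a,d)])/1e3
    for l,za,zb in((rect(-30,40,-11,11),0,.006),(rect(-30,-6,0,30),0,.006),(circ,0,.022),(rect(-20,20,-5,5),0,.04)):
        cv2.fillConvexPoly(m,cv2.convexHull(np.r_[P(l,za),P(l,zb)].round().astype(np.int32)),1)
    return m
def fit(c,x,y,yaw,hand):
    u=proj(c,[[x,y,.01]])[0]; x0,y0=(u-32).astype(int); sz=64
    im=c["img"][y0:y0+sz,x0:x0+sz]; im=cv2.resize(im,None,fx=S,fy=S,interpolation=cv2.INTER_CUBIC).astype(float)
    bg=np.median(im.reshape(-1,3),0); d=np.abs(im-bg).max(2)
    mask=(d>28).astype(np.uint8)
    n,lab,st,ce=cv2.connectedComponentsWithStats(mask); 
    k=min(range(1,n),key=lambda i:np.hypot(*(ce[i]-128)) if st[i,4]>1500 else 999); mask=(lab==k).astype(np.uint8)
    m=np.zeros_like(mask)
    f=lambda p:1-(lambda s:(s&mask).sum()/max(1,(s|mask).sum()))(shape(c,[p[0]/100,p[1]/100,p[2]],hand,x0+.5-.5/S,y0+.5-.5/S,sz,m).astype(np.uint8))
    best=None
    for da in(-.4,-.2,0,.2,.4):
        s=np.array([x*100,y*100,np.radians(yaw)+da]); r=minimize(f,s,method="Nelder-Mead",options=dict(initial_simplex=s+np.array([[0,0,0],[1.5,0,0],[0,1.5,0],[0,0,.2]]),xatol=1e-3,fatol=1e-4))
        if best is None or r.fun<best.fun: best=r
    p=best.x/[100,100,1]; return p[0],p[1],np.degrees(p[2]),1-best.fun
E
cat > m.py <<'E'
from fit import *
c=np.load("pics/top.npy",allow_pickle=True).item()
for n,a in dict(A=(.426,.1,90,1),B=(.428,0,141,1),C=(.44,-.105,120,-1),D=(.523,-.095,-55,-1)).items():
    for h in(1,-1): print(n,h,np.round(fit(c,*a[:3],h),4))
hsv=cv2.cvtColor(c["img"],cv2.COLOR_BGR2HSV)
def big(lo,hi):
    m=cv2.inRange(hsv,lo,hi); n,l,s,ce=cv2.connectedComponentsWithStats(m); k=1+np.argmax(s[1:,4]); return cv2.findContours((l==k).astype(np.uint8),0,1)[0][0].reshape(-1,2)
for n,lo,hi in(("yel",(22,150,100),(35,255,255)),("blue",(100,180,120),(120,255,255))):
    p=back(c,big(lo,hi),.02)[:,:2]; print(n,cv2.minAreaRect((p*1000).astype(np.float32)))
o=big((5,180,120),(16,255,255)); print("orange",o.min(0),o.max(0),back(c,[o.mean(0)],.062))
for nm,z,x0,x1,y0,y1 in(("t",.02,.58,.73,-.12,.04),("h",.011,.58,.73,.03,.17)): cv2.imwrite(f"pics/o_{nm}.png",ortho(c,x0,x1,y0,y1,z,2500))
a=cv2.imread("pics/o_t.png");b=cv2.imread("pics/o_h.png");cv2.imwrite("pics/o2.png",np.hstack([a,b]))
E
python3 m.py
```

```text
A 1 [ 0.4297  0.1036 90.5522  0.924 ]
A -1 [ 0.4207  0.1045 68.1962  0.7098]
B 1 [4.299000e-01 2.300000e-03 1.449778e+02 9.488000e-01]
B -1 [ 4.234000e-01 -4.900000e-03  1.269337e+02  7.062000e-01]
C 1 [ 4.349000e-01 -1.019000e-01  1.419521e+02  7.029000e-01]
C -1 [ 4.278000e-01 -1.077000e-01  1.211127e+02  9.300000e-01]
D 1 [  0.5212  -0.0951 -30.5644   0.7111]
D -1 [  0.5284  -0.0884 -52.9498   0.9269]
yel ((576.6671142578125, 298.8947448730469), (166.87962341308594, 165.87257385253906), 85.84967803955078)
blue ((459.28173828125, -261.8280029296875), (161.4603271484375, 164.3603057861328), 2.2663302421569824)
orange [325 119] [347 141] [[ 0.65698603 -0.03991886  0.062     ]]
```

View pics/o2.png

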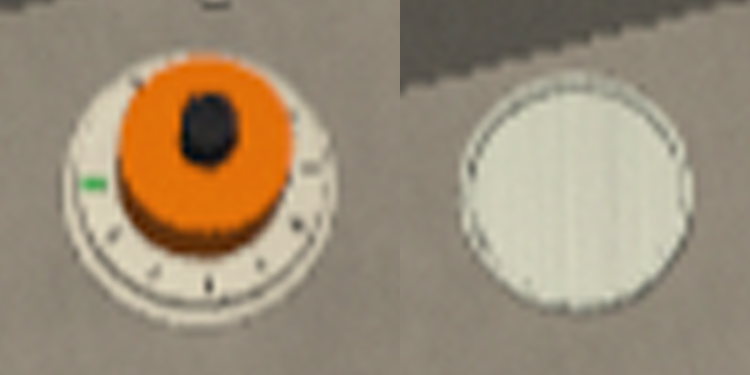

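```bash
cat > plan.py <<'E'
import numpy as np
from workcell import bot
def plan(*wps,step=.035):
    o=bot.get_obs(); p=np.array(o["ee_pos"]); yaw=o["tcp_rot"][2]; print("at",p.round(4),o["tcp_rot"].round(2),"q",o["q"].round(1),"F",o["wrist_force"].round(1),"t",o["time"],"op",round(o["opening"],4))
    rows=[]
    for w in wps:
        w=list(w)+[None]*(4-len(w)); t=np.array([p[i] if w[i] is None else w[i] for i in range(3)]); d=t-p; a=np.radians(yaw)
        s=np.array([np.cos(a)*d[0]+np.sin(a)*d[1],np.sin(a)*d[0]-np.cos(a)*d[1],-d[2]])
        n=int(np.ceil(np.abs(s).max()/step-1e-3))
        if n: rows+= [[*(s/n).round(4).tolist(),0]]*n
        if w[3] is not None:
            dy=(w[3]-yaw+90)%180-90 if len(w)<5 else w[4]   # half turn symmetric
            m=int(np.ceil(abs(np.radians(dy))/.12-1e-3))
            if m: rows+=[[0,0,0,round(float(-np.radians(dy)/m),4)]]*m
            yaw+=dy
        p=t; print(len(rows),end=" ")
    print()
    while len(rows)%5: rows.append([0,0,0,0])
    for i in range(0,len(rows),5): print(str([rows[i:i+5]]).replace(" ",""))
E
python3 -c "
from plan import plan
plan((.43,.104,.231,90.5),(.43,.104,.013))"
```

```text
at [0.1529 0.5282 0.2308] [-179.94    0.    163.86] q [73.9  5.  10.  95.1 -0.  90. ] F [ 0.1 -0.4  0.3] t 0.15 op 0.0855
22 29 
[[[-0.0349,-0.03,-0.0,0],[-0.0349,-0.03,-0.0,0],[-0.0349,-0.03,-0.0,0],[-0.0349,-0.03,-0.0,0],[-0.0349,-0.03,-0.0,0]]]
[[[-0.0349,-0.03,-0.0,0],[-0.0349,-0.03,-0.0,0],[-0.0349,-0.03,-0.0,0],[-0.0349,-0.03,-0.0,0],[-0.0349,-0.03,-0.0,0]]]
[[[-0.0349,-0.03,-0.0,0],[0,0,0,0.1164],[0,0,0,0.1164],[0,0,0,0.1164],[0,0,0,0.1164]]]
[[[0,0,0,0.1164],[0,0,0,0.1164],[0,0,0,0.1164],[0,0,0,0.1164],[0,0,0,0.1164]]]
[[[0,0,0,0.1164],[0,0,0,0.1164],[0.0,0.0,0.0311,0],[0.0,0.0,0.0311,0],[0.0,0.0,0.0311,0]]]
[[[0.0,0.0,0.0311,0],[0.0,0.0,0.0311,0],[0.0,0.0,0.0311,0],[0.0,0.0,0.0311,0],[0,0,0,0]]]
```

```bash
sed -i 's/np.abs(s).max()\/step/np.linalg.norm(s)\/step/' plan.py; python3 -c "
from plan import plan
plan((.43,.104,.231,90.5))"
```

```text
at [0.1529 0.5282 0.2308] [-179.94    0.    163.86] q [73.9  5.  10.  95.1 -0.  90. ] F [ 0.1 -0.4  0.3] t 0.15 op 0.0855
26 
[[[-0.0256,-0.022,-0.0,0],[-0.0256,-0.022,-0.0,0],[-0.0256,-0.022,-0.0,0],[-0.0256,-0.022,-0.0,0],[-0.0256,-0.022,-0.0,0]]]
[[[-0.0256,-0.022,-0.0,0],[-0.0256,-0.022,-0.0,0],[-0.0256,-0.022,-0.0,0],[-0.0256,-0.022,-0.0,0],[-0.0256,-0.022,-0.0,0]]]
[[[-0.0256,-0.022,-0.0,0],[-0.0256,-0.022,-0.0,0],[-0.0256,-0.022,-0.0,0],[-0.0256,-0.022,-0.0,0],[-0.0256,-0.022,-0.0,0]]]
[[[0,0,0,0.1164],[0,0,0,0.1164],[0,0,0,0.1164],[0,0,0,0.1164],[0,0,0,0.1164]]]
[[[0,0,0,0.1164],[0,0,0,0.1164],[0,0,0,0.1164],[0,0,0,0.1164],[0,0,0,0.1164]]]
[[[0,0,0,0.1164],[0,0,0,0],[0,0,0,0],[0,0,0,0],[0,0,0,0]]]
```

Call:
play_rows(steps=[[[-0.0256,-0.022,0,0],[-0.0256,-0.022,0,0],[-0.0256,-0.022,0,0],[-0.0256,-0.022,0,0],[-0.0256,-0.022,0,0]]], gripper=0.045)

```text
time: 0.57
ee_pos: [0.2457, 0.3856, 0.231]
tcp_rot: [-180.0, -0.0, 163.9]
wrist_force: [-0.0, 1.0, 0.5]
opening: 0.0452
grasp_force: 0.0
```

Call:
play_rows(steps=[[[-0.0256,-0.022,0,0],[-0.0256,-0.022,0,0],[-0.0256,-0.022,0,0],[-0.0256,-0.022,0,0],[-0.0256,-0.022,0,0]]])

```text
time: 0.98
ee_pos: [0.3381, 0.2443, 0.2312]
tcp_rot: [180.0, 0.0, 163.9]
wrist_force: [0.3, 0.3, 1.0]
opening: 0.0449
grasp_force: 0.0
```

Call:
play_rows(steps=[[[-0.0256,-0.022,0,0],[-0.0256,-0.022,0,0],[-0.0256,-0.022,0,0],[-0.0256,-0.022,0,0],[-0.0256,-0.022,0,0]]])

```text
time: 1.4
ee_pos: [0.4305, 0.1029, 0.2312]
tcp_rot: [180.0, 0.0, 163.8]
wrist_force: [0.2, 1.5, 0.0]
opening: 0.045
grasp_force: 0.0
```

Call:
play_rows(steps=[[[0,0,0,0.1164],[0,0,0,0.1164],[0,0,0,0.1164],[0,0,0,0.1164],[0,0,0,0.1164]]])

```text
time: 1.82
ee_pos: [0.43, 0.1043, 0.2311]
tcp_rot: [-180.0, -0.0, 130.2]
wrist_force: [0.8, 0.1, 0.2]
opening: 0.0448
grasp_force: 0.0
```

Call:
play_rows(steps=[[[0,0,0,0.1164],[0,0,0,0.1164],[0,0,0,0.1164],[0,0,0,0.1164],[0,0,0,0.1164]]])

```text
time: 2.23
ee_pos: [0.4299, 0.1045, 0.2311]
tcp_rot: [-180.0, 0.0, 96.8]
wrist_force: [-0.2, -0.4, 0.5]
opening: 0.045
grasp_force: 0.0
```

Call:
play_rows(steps=[[[0,0,0,0.1164],[0,0,0,0],[0,0,0,0],[0,0,0,0],[0,0,0,0]]])

```text
time: 2.65
ee_pos: [0.43, 0.1045, 0.2312]
tcp_rot: [-180.0, 0.0, 90.6]
wrist_force: [0.6, 0.8, 0.5]
opening: 0.0452
grasp_force: 0.0
```

```bash
python3 -c "
from plan import plan
import cv2,h
c=bot=__import__('workcell').bot.camera('wrist');print(c['xyz'],c['attitude'],c['vfov']);cv2.imwrite('pics/w1.png',c['img'])
import numpy as np
np.save('pics/w1.npy',c,allow_pickle=True)
plan((.43,.104,.013,90.5))
plan((.43,.104,.15))"
```

```text
[0.42939517 0.17530495 0.37510728] [ 1.63914443e+02 -2.37067969e-02  6.47847545e-01] 67.25308002799298
at [0.43   0.1045 0.2312] [-179.99    0.     90.61] q [ 13.7  -9.6  -4.   95.6  -0.  103. ] F [-0.2 -0.  -0. ] t 2.7 op 0.0449
8 
[[[-0.0001,-0.0,0.0312,0],[-0.0001,-0.0,0.0312,0],[-0.0001,-0.0,0.0312,0],[-0.0001,-0.0,0.0312,0],[-0.0001,-0.0,0.0312,0]]]
[[[-0.0001,-0.0,0.0312,0],[-0.0001,-0.0,0.0312,0],[0,0,0,0.002],[0,0,0,0],[0,0,0,0]]]
at [0.43   0.1045 0.2312] [-179.99    0.     90.61] q [ 13.7  -9.6  -4.   95.6  -0.  103. ] F [-0.2 -0.  -0. ] t 2.7 op 0.0449
3 
[[[-0.0002,-0.0,0.0271,0],[-0.0002,-0.0,0.0271,0],[-0.0002,-0.0,0.0271,0],[0,0,0,0],[0,0,0,0]]]
```

View pics/w1.png

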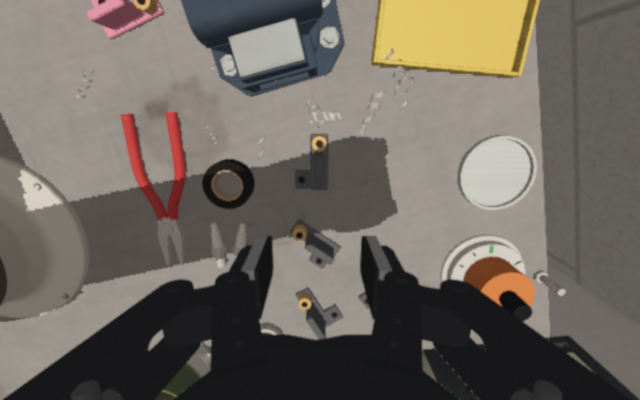

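```bash
python3 -c "
from h import *
c=np.load('pics/w1.npy',allow_pickle=True).item()
print(proj(c,[[.4297,.1036+.031,.022],[.4297,.1036,.04],[.657,-.04,.092],[.6536,.0992,.011]]))"
```

```text
[[316.00048415 145.77145792]
 [315.69206496 175.06313437]
 [518.5402648  313.76620335]
 [496.13962523 175.6980269 ]]
```

Call:
play_rows(steps=[[[0,0,0.031,0],[0,0,0.031,0],[0,0,0.031,0],[0,0,0.031,0],[0,0,0.031,0]]])

```text
time: 3.12
ee_pos: [0.4299, 0.1045, 0.0749]
tcp_rot: [180.0, -0.0, 90.6]
wrist_force: [-0.3, -1.2, 0.3]
opening: 0.0448
grasp_force: 0.0
```

Call:
play_rows(steps=[[[0,0,0.031,0],[0,0,0.015,0],[0,0,0.017,0],[0,0,0,0],[0,0,0,0]]])

```text
time: 3.53
ee_pos: [0.4295, 0.1044, 0.013]
tcp_rot: [-179.9, 0.0, 90.5]
wrist_force: [0.1, 0.4, 0.2]
opening: 0.0449
grasp_force: 0.0
```

Call:
play_rows(steps=[[[0,0,0,0],[0,0,0,0],[0,0,0,0],[0,0,0,0],[0,0,0,0]]], gripper=0, squeeze=40)

```text
time: 3.95
ee_pos: [0.431, 0.1048, 0.0147]
tcp_rot: [179.9, -0.0, 90.5]
wrist_force: [-0.2, -0.2, 6.6]
opening: 0.0094
grasp_force: 40.0
```

Call:
play_rows(steps=[[[0,0,0,0],[0,0,-0.03,0],[0,0,-0.03,0],[0,0,-0.03,0],[0,0,-0.03,0]]])

```text
time: 4.37
ee_pos: [0.4297, 0.1045, 0.1349]
tcp_rot: [-180.0, 0.0, 90.5]
wrist_force: [0.9, 0.6, -1.1]
opening: 0.0094
grasp_force: 39.5
```

```bash
python3 -c "
from plan import plan
plan((.4995,-.2654,.135,92.3),(.4995,-.2654,.021))"
```

```text
at [0.4297 0.1045 0.1349] [-180.     0.    90.5] q [ 13.7 -10.7 -15.6  85.1  -0.  103.2] F [ 0.9  0.6 -1.1] t 4.3667 op 0.0094
12 16 
[[[-0.0337,0.0061,-0.0,0],[-0.0337,0.0061,-0.0,0],[-0.0337,0.0061,-0.0,0],[-0.0337,0.0061,-0.0,0],[-0.0337,0.0061,-0.0,0]]]
[[[-0.0337,0.0061,-0.0,0],[-0.0337,0.0061,-0.0,0],[-0.0337,0.0061,-0.0,0],[-0.0337,0.0061,-0.0,0],[-0.0337,0.0061,-0.0,0]]]
[[[-0.0337,0.0061,-0.0,0],[0,0,0,-0.0314],[0.0,0.0,0.0285,0],[0.0,0.0,0.0285,0],[0.0,0.0,0.0285,0]]]
[[[0.0,0.0,0.0285,0],[0,0,0,0],[0,0,0,0],[0,0,0,0],[0,0,0,0]]]
```

Call:
play_rows(steps=[[[-0.0337,0.0061,0,0],[-0.0337,0.0061,0,0],[-0.0337,0.0061,0,0],[-0.0337,0.0061,0,0],[-0.0337,0.0061,0,0]]])

```text
time: 4.78
ee_pos: [0.462, -0.0653, 0.1337]
tcp_rot: [180.0, 0.0, 90.5]
wrist_force: [0.4, 0.4, -1.8]
opening: 0.0093
grasp_force: 39.6
```

Call:
play_rows(steps=[[[-0.0337,0.0061,0,0],[-0.0337,0.0061,0,0],[-0.0337,0.0061,0,0],[-0.0337,0.0061,0,0],[-0.0337,0.0061,0,0]]])

```text
time: 5.2
ee_pos: [0.4939, -0.2338, 0.1335]
tcp_rot: [180.0, 0.0, 90.5]
wrist_force: [0.5, 1.2, -0.7]
opening: 0.0094
grasp_force: 39.6
```

Call:
play_rows(steps=[[[-0.0337,0.0061,0,0],[0,0,0,-0.0314],[0,0,0,0],[0,0,0.0285,0],[0,0,0.0285,0]]])

```text
time: 5.62
ee_pos: [0.5013, -0.2656, 0.0774]
tcp_rot: [179.8, 0.1, 92.3]
wrist_force: [-0.2, 0.1, -2.0]
opening: 0.0095
grasp_force: 39.7
```

Call:
play_rows(steps=[[[0,0,0.0285,0],[0,0,0.0185,0],[0,0,0.01,0],[0,0,0,0],[0,0,0,0]]])

```text
time: 6.03
ee_pos: [0.5004, -0.2649, 0.0199]
tcp_rot: [180.0, 0.0, 92.3]
wrist_force: [0.4, 0.3, -1.1]
opening: 0.0095
grasp_force: 41.2
```

Call:
play_rows(steps=[[[0,0,0,0],[0,0,0,0],[0,0,0,0],[0,0,0,0],[0,0,0,0]]], gripper=0.03)

```text
time: 6.45
ee_pos: [0.5004, -0.2656, 0.0195]
tcp_rot: [180.0, 0.0, 92.3]
wrist_force: [-1.0, 0.2, -0.1]
opening: 0.0302
grasp_force: 0.0
```

Call:
play_rows(steps=[[[0,0,-0.02,0],[0,0,-0.03,0],[0,0,-0.03,0],[0,0,-0.03,0],[0,0,-0.01,0]]])

```text
time: 6.87
ee_pos: [0.5015, -0.2663, 0.1441]
tcp_rot: [179.7, 0.2, 92.3]
wrist_force: [0.4, -0.6, 0.3]
opening: 0.0301
grasp_force: 0.0
```

```bash
cat > look.py <<'E'
from fit import *
from workcell import bot
import sys
def look(**k):
    c=bot.camera("top"); np.save("pics/top.npy",c,allow_pickle=True)
    for n,a in k.items(): print(n,np.round(fit(c,*a),4))
E
python3 -c "
from look import look
from plan import plan
look(B=(.43,.002,145,1),C=(.428,-.108,121,-1),D=(.528,-.088,-53,-1))
plan((.43,.0025,.135,145),(.43,.0025,.016))"
```

```text
B [4.29800e-01 2.40000e-03 1.45178e+02 9.40000e-01]
C [ 4.277000e-01 -1.077000e-01  1.211275e+02  9.107000e-01]
D [  0.5289  -0.0886 -53.3212   0.9228]
at [ 0.5018 -0.2664  0.1443] [179.68   0.19  92.28] q [-28.    6.2   1.8  85.2   0.   59.8] F [-0.4 -0.1  1.9] t 6.9167 op 0.0299
16 20 
[[[0.0339,-0.0076,0.0012,0],[0.0339,-0.0076,0.0012,0],[0.0339,-0.0076,0.0012,0],[0.0339,-0.0076,0.0012,0],[0.0339,-0.0076,0.0012,0]]]
[[[0.0339,-0.0076,0.0012,0],[0.0339,-0.0076,0.0012,0],[0.0339,-0.0076,0.0012,0],[0,0,0,-0.115],[0,0,0,-0.115]]]
[[[0,0,0,-0.115],[0,0,0,-0.115],[0,0,0,-0.115],[0,0,0,-0.115],[0,0,0,-0.115]]]
[[[0,0,0,-0.115],[0.0,0.0,0.0298,0],[0.0,0.0,0.0298,0],[0.0,0.0,0.0298,0],[0.0,0.0,0.0298,0]]]
```

Call:
play_rows(steps=[[[0.0339,-0.0076,0,0],[0.0339,-0.0076,0,0],[0.0339,-0.0076,0,0],[0.0339,-0.0076,0,0],[0.0339,-0.0076,0,0]]], gripper=0.045)

```text
time: 7.33
ee_pos: [0.4545, -0.0964, 0.138]
tcp_rot: [-179.9, -0.0, 92.3]
wrist_force: [0.2, 0.3, 0.6]
opening: 0.045
grasp_force: 0.0
```

Call:
play_rows(steps=[[[0.0339,-0.0076,0,0],[0.0339,-0.0076,0,0],[0.0339,-0.0076,0,0],[0,0,0,-0.115],[0,0,0,-0.115]]])

```text
time: 7.75
ee_pos: [0.428, 0.0048, 0.1384]
tcp_rot: [-180.0, -0.0, 105.9]
wrist_force: [0.3, -0.4, 0.1]
opening: 0.0447
grasp_force: 0.0
```

Call:
play_rows(steps=[[[0,0,0,-0.115],[0,0,0,-0.115],[0,0,0,-0.115],[0,0,0,-0.115],[0,0,0,-0.115]]])

```text
time: 8.17
ee_pos: [0.4284, 0.003, 0.1381]
tcp_rot: [-179.9, -0.1, 138.7]
wrist_force: [0.1, 0.7, 1.0]
opening: 0.0451
grasp_force: 0.0
```

Call:
play_rows(steps=[[[0,0,0,-0.115],[0,0,0,0],[0,0,0,0],[0,0,0,0],[0,0,0,0]]])

```text
time: 8.58
ee_pos: [0.4286, 0.003, 0.139]
tcp_rot: [-180.0, -0.0, 144.9]
wrist_force: [0.1, -0.2, -0.4]
opening: 0.0448
grasp_force: 0.0
```

```bash
python3 -c "
from plan import plan
plan((.43,.0025,None,145.2),(.43,.0025,.016))"
```

```text
at [0.4286 0.003  0.139 ] [-1.7999e+02 -2.0000e-02  1.4485e+02] q [  0.4 -12.5 -16.7  85.8  -0.   35.5] F [ 0.1 -0.2 -0.4] t 8.5833 op 0.0448
2 6 
[[[-0.0014,0.0004,-0.0,0],[0,0,0,-0.0061],[0.0,0.0,0.0307,0],[0.0,0.0,0.0307,0],[0.0,0.0,0.0307,0]]]
[[[0.0,0.0,0.0307,0],[0,0,0,0],[0,0,0,0],[0,0,0,0],[0,0,0,0]]]
```

Call:
play_rows(steps=[[[-0.0014,0.0004,0,0],[0,0,0,-0.006],[0,0,0.03,0],[0,0,0.03,0],[0,0,0.03,0]]])

```text
time: 9.0
ee_pos: [0.4305, 0.0025, 0.0486]
tcp_rot: [180.0, 0.1, 145.3]
wrist_force: [1.0, 0.3, 0.1]
opening: 0.0451
grasp_force: 0.0
```

Call:
play_rows(steps=[[[0,0,0.021,0],[0,0,0.012,0],[0,0,0,0],[0,0,0,0],[0,0,0,0]]])

```text
time: 9.42
ee_pos: [0.4311, 0.0025, 0.0178]
tcp_rot: [179.9, 0.1, 145.3]
wrist_force: [-0.1, 0.7, 0.5]
opening: 0.0449
grasp_force: 0.0
```

Call:
play_rows(steps=[[[0,0,0,0],[0,0,0,0],[0,0,0,0],[0,0,0,0],[0,0,0,0]]], gripper=0)

```text
time: 9.83
ee_pos: [0.431, 0.0026, 0.0174]
tcp_rot: [179.9, 0.1, 145.3]
wrist_force: [0.4, 1.1, 6.7]
opening: 0.0093
grasp_force: 40.1
```

Call:
play_rows(steps=[[[0,0,0,0],[0,0,-0.03,0],[0,0,-0.03,0],[0,0,-0.03,0],[0,0,-0.03,0]]])

```text
time: 10.25
ee_pos: [0.4296, 0.0025, 0.1375]
tcp_rot: [-180.0, -0.0, 145.3]
wrist_force: [0.8, 0.2, -1.1]
opening: 0.0095
grasp_force: 39.4
```

Call:
play_rows(steps=[[[-0.0172,-0.0247,0,0],[-0.0172,-0.0247,0,0],[-0.0172,-0.0247,0,0],[-0.0172,-0.0247,0,0],[-0.0172,-0.0247,0,0]]])

```text
time: 10.67
ee_pos: [0.4303, -0.1494, 0.1363]
tcp_rot: [-180.0, 0.0, 145.4]
wrist_force: [1.4, 1.1, -1.2]
opening: 0.0095
grasp_force: 39.5
```

Call:
play_rows(steps=[[[-0.0172,-0.0247,0,0],[-0.0172,-0.0247,0,0],[-0.0172,-0.0247,0,0],[-0.0172,-0.0247,0,0],[0,0,0,0.115]]])

```text
time: 11.08
ee_pos: [0.4306, -0.2724, 0.1357]
tcp_rot: [-179.9, 0.0, 138.8]
wrist_force: [-0.6, -0.3, -2.0]
opening: 0.0091
grasp_force: 39.6
```

Call:
play_rows(steps=[[[0,0,0,0.115],[0,0,0,0.115],[0,0,0,0.115],[0,0,0,0.115],[0,0,0,0.115]]])

```text
time: 11.5
ee_pos: [0.4308, -0.2684, 0.1361]
tcp_rot: [-180.0, -0.0, 105.5]
wrist_force: [0.8, 0.1, -0.2]
opening: 0.0092
grasp_force: 39.6
```

Call:
play_rows(steps=[[[0,0,0,0.115],[0,0,0,0.115],[0,0,0,0],[0,0,0,0],[0,0,0,0]]])

```text
time: 11.92
ee_pos: [0.4309, -0.2684, 0.1362]
tcp_rot: [-180.0, -0.0, 92.9]
wrist_force: [-0.6, -0.4, -1.1]
opening: 0.0093
grasp_force: 39.6
```

```bash
python3 -c "
from plan import plan
plan((.4295,-.2682,None,92.3),(.4295,-.2682,.0215))"
```

```text
at [ 0.4309 -0.2684  0.1362] [-1.7999e+02 -1.0000e-02  9.2850e+01] q [-31.9  -1.6  -7.2  84.4  -0.   55.2] F [-0.6 -0.4 -1.1] t 11.9167 op 0.0093
2 6 
[[[0.0002,-0.0014,-0.0,0],[0,0,0,0.0096],[0.0,0.0,0.0287,0],[0.0,0.0,0.0287,0],[0.0,0.0,0.0287,0]]]
[[[0.0,0.0,0.0287,0],[0,0,0,0],[0,0,0,0],[0,0,0,0],[0,0,0,0]]]
```

Call:
play_rows(steps=[[[0,-0.0014,0,0],[0,0,0,0.01],[0,0,0.028,0],[0,0,0.028,0],[0,0,0.028,0]]])

```text
time: 12.33
ee_pos: [0.4299, -0.2686, 0.0517]
tcp_rot: [179.9, 0.0, 92.1]
wrist_force: [0.4, -0.2, -2.5]
opening: 0.0093
grasp_force: 39.7
```

Call:
play_rows(steps=[[[0,0,0.02,0],[0,0,0.01,0],[0,0,0,0],[0,0,0,0],[0,0,0,0]]])

```text
time: 12.75
ee_pos: [0.4299, -0.2686, 0.0228]
tcp_rot: [180.0, 0.0, 92.1]
wrist_force: [1.3, 1.0, -1.6]
opening: 0.0094
grasp_force: 41.2
```

Call:
play_rows(steps=[[[0,0,0,0],[0,0,0,0],[0,0,0,0],[0,0,0,0],[0,0,0,0]]], gripper=0.03)

```text
time: 13.17
ee_pos: [0.4298, -0.2685, 0.0224]
tcp_rot: [180.0, 0.0, 92.1]
wrist_force: [-0.4, 0.2, 0.5]
opening: 0.0297
grasp_force: 0.0
```

Call:
play_rows(steps=[[[0,0,-0.02,0],[0,0,-0.03,0],[0,0,-0.03,0],[0,0,-0.03,0],[0,0,-0.01,0]]])

```text
time: 13.58
ee_pos: [0.4308, -0.2692, 0.1469]
tcp_rot: [179.7, 0.2, 92.1]
wrist_force: [0.4, 0.4, 2.1]
opening: 0.0298
grasp_force: 0.0
```

Call:
play_rows(steps=[[[0.032,0.001,0,0],[0.032,0.001,0,0],[0.032,0.001,0,0],[0.032,0.001,0,0],[0.032,0.001,0,0]]], gripper=0.045)

```text
time: 14.0
ee_pos: [0.4285, -0.1071, 0.142]
tcp_rot: [-180.0, -0.0, 92.0]
wrist_force: [1.3, 0.2, 0.8]
opening: 0.0452
grasp_force: 0.0
```

Call:
play_rows(steps=[[[0,0,0,-0.1],[0,0,0,-0.1],[0,0,0,-0.1],[0,0,0,-0.1],[0,0,0,-0.1]]])

```text
time: 14.42
ee_pos: [0.4288, -0.1082, 0.1419]
tcp_rot: [-180.0, -0.0, 121.0]
wrist_force: [0.8, -0.6, 0.6]
opening: 0.0448
grasp_force: 0.0
```

Call:
play_rows(steps=[[[0,0,0,0],[0,0,0,0],[0,0,0,0],[0,0,0,0],[0,0,0,0]]])

```text
time: 14.83
ee_pos: [0.4289, -0.1084, 0.1422]
tcp_rot: [-180.0, -0.0, 120.6]
wrist_force: [1.1, 0.2, -0.3]
opening: 0.0452
grasp_force: 0.0
```

```bash
python3 -c "
from plan import plan
from look import look
look(D=(.528,-.088,-53,-1),A=(.5,-.265,92,1),B=(.43,-.268,92,1))
plan((.4277,-.1077,None,121.1),(.4277,-.1077,.0165))"
```

```text
D [  0.5222  -0.1131 -31.404    0.2494]
A [ 0.4729 -0.2329 96.7633  0.1327]
B [  0.4748  -0.326  149.8827   0.2547]
at [ 0.4289 -0.1084  0.1423] [-180.      0.    120.64] q [-14.2 -10.7 -14.8  85.9  -0.   45.2] F [ 0.8 -0.3 -1.1] t 14.8833 op 0.0451
2 6 
[[[0.0012,-0.0006,-0.0,0],[0,0,0,-0.008],[0.0,0.0,0.0314,0],[0.0,0.0,0.0314,0],[0.0,0.0,0.0314,0]]]
[[[0.0,0.0,0.0314,0],[0,0,0,0],[0,0,0,0],[0,0,0,0],[0,0,0,0]]]
```

Call:
play_rows(steps=[[[0.0012,-0.0006,0,-0.008],[0,0,0,0],[0,0,0.03,0],[0,0,0.03,0],[0,0,0.03,0]]])

```text
time: 15.3
ee_pos: [0.4281, -0.1077, 0.0516]
tcp_rot: [179.9, 0.1, 121.2]
wrist_force: [0.6, 0.8, -0.2]
opening: 0.0448
grasp_force: 0.0
```

Call:
play_rows(steps=[[[0,0,0.024,0],[0,0,0.012,0],[0,0,0,0],[0,0,0,0],[0,0,0,0]]])

```text
time: 15.72
ee_pos: [0.4287, -0.1079, 0.018]
tcp_rot: [179.9, 0.1, 121.2]
wrist_force: [-0.4, -0.1, 1.3]
opening: 0.0449
grasp_force: 0.0
```

Call:
play_rows(steps=[[[0,0,0,0],[0,0,0,0],[0,0,0,0],[0,0,0,0],[0,0,0,0]]], gripper=0)

```text
time: 16.13
ee_pos: [0.4284, -0.1078, 0.0171]
tcp_rot: [179.9, 0.1, 121.2]
wrist_force: [1.3, -0.6, 5.3]
opening: 0.0092
grasp_force: 44.7
```

Call:
play_rows(steps=[[[0,0,0,0],[0,0,-0.035,0],[0,0,-0.035,0],[0,0,-0.035,0],[0,0,-0.035,0]]])

```text
time: 16.55
ee_pos: [0.4271, -0.1075, 0.1575]
tcp_rot: [-179.9, -0.0, 121.2]
wrist_force: [1.2, -0.1, -1.9]
opening: 0.009
grasp_force: 43.6
```

Call:
play_rows(steps=[[[0,0,-0.03,0],[0,0,-0.01,0],[0,0,0,0],[0,0,0,0],[0,0,0,0]]])

```text
time: 16.97
ee_pos: [0.4271, -0.1075, 0.1942]
tcp_rot: [-179.9, -0.1, 121.2]
wrist_force: [-0.3, 0.8, -2.1]
opening: 0.0091
grasp_force: 43.8
```

```bash
python3 -c "
from plan import plan
from h import *
c=np.load('pics/top.npy',allow_pickle=True).item()
for z in (0,.1): print(back(c,np.array([(318,260),(300,252),(318,300),(220,270)])/1.25,z).round(3).tolist())
plan((.6063,.2917,None,85.85),(.6063,.2917,.0225))"
```

```text
[[0.436, 0.193, 0.0], [0.454, 0.236, 0.0], [0.342, 0.19, 0.0], [0.407, 0.425, 0.0]]
[[0.426, 0.176, 0.1], [0.443, 0.215, 0.1], [0.341, 0.173, 0.1], [0.4, 0.387, 0.1]]
at [ 0.4271 -0.1075  0.1942] [-1.7988e+02 -1.2000e-01  1.2117e+02] q [-14.1 -10.4  -8.8  91.7  -0.   44.7] F [-0.3  0.8 -2.1] t 16.9667 op 0.0091
19 24 
[[[0.0191,0.0277,-0.0,0],[0.0191,0.0277,-0.0,0],[0.0191,0.0277,-0.0,0],[0.0191,0.0277,-0.0,0],[0.0191,0.0277,-0.0,0]]]
[[[0.0191,0.0277,-0.0,0],[0.0191,0.0277,-0.0,0],[0.0191,0.0277,-0.0,0],[0.0191,0.0277,-0.0,0],[0.0191,0.0277,-0.0,0]]]
[[[0.0191,0.0277,-0.0,0],[0.0191,0.0277,-0.0,0],[0.0191,0.0277,-0.0,0],[0,0,0,0.1027],[0,0,0,0.1027]]]
[[[0,0,0,0.1027],[0,0,0,0.1027],[0,0,0,0.1027],[0,0,0,0.1027],[0.0,0.0,0.0343,0]]]
[[[0.0,0.0,0.0343,0],[0.0,0.0,0.0343,0],[0.0,0.0,0.0343,0],[0.0,0.0,0.0343,0],[0,0,0,0]]]
```

Call:
play_rows(steps=[[[0.0191,0.0277,0,0],[0.0191,0.0277,0,0],[0.0191,0.0277,0,0],[0.0191,0.0277,0,0],[0.0191,0.0277,0,0]]])

```text
time: 17.38
ee_pos: [0.4964, 0.0472, 0.1941]
tcp_rot: [-179.8, -0.1, 121.2]
wrist_force: [0.8, -1.7, -1.1]
opening: 0.0091
grasp_force: 43.7
```

Call:
play_rows(steps=[[[0.0191,0.0277,0,0],[0.0191,0.0277,0,0],[0.0191,0.0277,0,0],[0.0191,0.0277,0,0],[0.0191,0.0277,0,0]]])

```text
time: 17.8
ee_pos: [0.5656, 0.2006, 0.1938]
tcp_rot: [-179.8, -0.0, 121.2]
wrist_force: [0.9, -0.7, -1.8]
opening: 0.0094
grasp_force: 43.7
```

Call:
play_rows(steps=[[[0.0191,0.0277,0,0],[0.0191,0.0277,0,0],[0.0191,0.0277,0,0],[0,0,0,0.1027],[0,0,0,0.1027]]])

```text
time: 18.22
ee_pos: [0.6069, 0.2928, 0.1918]
tcp_rot: [-179.7, 0.0, 109.3]
wrist_force: [0.0, -1.0, -1.8]
opening: 0.0095
grasp_force: 43.7
```

Call:
play_rows(steps=[[[0,0,0,0.1027],[0,0,0,0.1027],[0,0,0,0.1027],[0,0,0,0.1027],[0,0,0,0]]])

```text
time: 18.63
ee_pos: [0.6067, 0.2909, 0.1937]
tcp_rot: [-179.8, 0.1, 85.6]
wrist_force: [-0.4, 0.5, -1.3]
opening: 0.0094
grasp_force: 43.7
```

Call:
play_rows(steps=[[[0,0,0,0],[0,0,0,0],[0,0,0,0],[0,0,0,0],[0,0,0,0]]])

```text
time: 19.05
ee_pos: [0.6073, 0.2912, 0.1962]
tcp_rot: [-180.0, 0.0, 85.9]
wrist_force: [-0.5, -0.1, -0.8]
opening: 0.0089
grasp_force: 43.7
```

```bash
python3 -c "
from plan import plan
from look import look
look(D=(.528,-.088,-53,-1))
plan((.6063,.2917,None,85.85),(.6063,.2917,.0225))"
```

```text
D [  0.5347  -0.1206 -59.4769   0.9073]
at [0.6073 0.2912 0.1963] [180.    -0.    85.91] q [ 25.6  22.3  26.8  94.5   0.  119.7] F [ 0.3 -0.2 -2.4] t 19.1 op 0.0091
2 7 
[[[0.0004,-0.0011,-0.0,0],[0,0,0,0.001],[0.0,0.0,0.0348,0],[0.0,0.0,0.0348,0],[0.0,0.0,0.0348,0]]]
[[[0.0,0.0,0.0348,0],[0.0,0.0,0.0348,0],[0,0,0,0],[0,0,0,0],[0,0,0,0]]]
```

Call:
play_rows(steps=[[[0.0004,-0.0011,0,0],[0,0,0.035,0],[0,0,0.035,0],[0,0,0.035,0],[0,0,0.035,0]]])

```text
time: 19.52
ee_pos: [0.6062, 0.2917, 0.0551]
tcp_rot: [180.0, -0.0, 85.9]
wrist_force: [0.1, 0.4, -1.3]
opening: 0.0092
grasp_force: 43.7
```

Call:
play_rows(steps=[[[0,0,0.022,0],[0,0,0.011,0],[0,0,0,0],[0,0,0,0],[0,0,0,0]]])

```text
time: 19.93
ee_pos: [0.6068, 0.292, 0.0243]
tcp_rot: [179.9, -0.0, 85.9]
wrist_force: [1.6, 0.5, -1.6]
opening: 0.0092
grasp_force: 45.1
```

Call:
play_rows(steps=[[[0,0,0,0],[0,0,0,0],[0,0,0,0],[0,0,0,0],[0,0,0,0]]], gripper=0.03)

```text
time: 20.35
ee_pos: [0.6064, 0.2917, 0.0235]
tcp_rot: [180.0, -0.0, 85.9]
wrist_force: [0.6, -0.4, -0.4]
opening: 0.03
grasp_force: 0.0
```

Call:
play_rows(steps=[[[0,0,-0.02,0],[0,0,-0.035,0],[0,0,-0.035,0],[0,0,-0.035,0],[0,0,-0.02,0]]])

```text
time: 20.77
ee_pos: [0.6069, 0.292, 0.173]
tcp_rot: [179.8, -0.1, 85.9]
wrist_force: [-0.3, -0.2, -0.1]
opening: 0.03
grasp_force: 0.0
```

Call:
play_rows(steps=[[[-0.0347,-0.0035,0,0],[-0.0347,-0.0035,0,0],[-0.0347,-0.0035,0,0],[-0.0347,-0.0035,0,0],[-0.0347,-0.0035,0,0]]], gripper=0.045)

```text
time: 21.18
ee_pos: [0.5758, 0.1185, 0.1684]
tcp_rot: [180.0, -0.0, 85.9]
wrist_force: [0.3, -0.6, 0.4]
opening: 0.0455
grasp_force: 0.0
```

Call:
play_rows(steps=[[[-0.0347,-0.0035,0,0],[-0.0347,-0.0035,0,0],[-0.0347,-0.0035,0,0],[-0.0347,-0.0035,0,0],[-0.0347,-0.0035,0,0]]])

```text
time: 21.6
ee_pos: [0.5458, -0.0535, 0.1686]
tcp_rot: [180.0, -0.0, 85.9]
wrist_force: [0.5, -0.1, 0.8]
opening: 0.0449
grasp_force: 0.0
```

Call:
play_rows(steps=[[[-0.0347,-0.0035,0,0],[-0.0347,-0.0035,0,0],[0,0,0,-0.1],[0,0,0,-0.1],[0,0,0,-0.1]]])

```text
time: 22.02
ee_pos: [0.5342, -0.1216, 0.1685]
tcp_rot: [180.0, 0.0, 103.2]
wrist_force: [0.3, -0.1, 0.2]
opening: 0.0449
grasp_force: 0.0
```

Call:
play_rows(steps=[[[0,0,0,-0.1],[0,0,0,-0.1],[0,0,0,-0.1],[0,0,0,0],[0,0,0,0]]])

```text
time: 22.43
ee_pos: [0.5344, -0.1206, 0.1684]
tcp_rot: [180.0, 0.0, 120.1]
wrist_force: [-0.0, 0.5, 0.1]
opening: 0.045
grasp_force: 0.0
```

```bash
python3 -c "
from plan import plan
from look import look
from h import *
look(D=(.5347,-.1206,-59.5,-1))
c=np.load('pics/top.npy',allow_pickle=True).item(); cv2.imwrite('pics/t3.png',c['img'][60:340,160:480])
plan((.5347,-.1206,None,120.5),(.5347,-.1206,.0165))"
```

```text
D [  0.5875  -0.1022 -22.0658   0.3241]
at [ 0.5344 -0.1206  0.1684] [1.7999e+02 1.0000e-02 1.2004e+02] q [-12.7   3.8   1.9  88.1  -0.   47.2] F [-0.2  0.2  0.2] t 22.4833 op 0.0452
2 7 
[[[-0.0001,0.0003,-0.0,0],[0,0,0,-0.008],[0.0,0.0,0.0304,0],[0.0,0.0,0.0304,0],[0.0,0.0,0.0304,0]]]
[[[0.0,0.0,0.0304,0],[0.0,0.0,0.0304,0],[0,0,0,0],[0,0,0,0],[0,0,0,0]]]
```

View pics/t3.png

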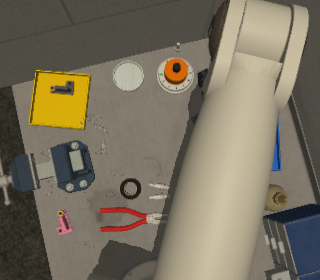

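Call:
play_rows(steps=[[[0,0,0,-0.008],[0,0,0.03,0],[0,0,0.03,0],[0,0,0.03,0],[0,0,0.03,0]]])

```text
time: 22.9
ee_pos: [0.5343, -0.1206, 0.0472]
tcp_rot: [180.0, 0.0, 120.6]
wrist_force: [-0.1, -0.0, 0.4]
opening: 0.045
grasp_force: 0.0
```

Call:
play_rows(steps=[[[0,0,0.021,0],[0,0,0.011,0],[0,0,0,0],[0,0,0,0],[0,0,0,0]]])

```text
time: 23.32
ee_pos: [0.5354, -0.1208, 0.0181]
tcp_rot: [179.9, 0.1, 120.7]
wrist_force: [0.4, 0.5, 0.8]
opening: 0.0448
grasp_force: 0.0
```

Call:
play_rows(steps=[[[0,0,0,0],[0,0,0,0],[0,0,0,0],[0,0,0,0],[0,0,0,0]]], gripper=0)

```text
time: 23.73
ee_pos: [0.5352, -0.1207, 0.0175]
tcp_rot: [179.9, 0.1, 120.7]
wrist_force: [0.4, 0.5, 6.9]
opening: 0.0089
grasp_force: 40.3
```

Call:
play_rows(steps=[[[0,0,0,0],[0,0,-0.035,0],[0,0,-0.035,0],[0,0,-0.035,0],[0,0,-0.035,0]]])

```text
time: 24.15
ee_pos: [0.5339, -0.1205, 0.1578]
tcp_rot: [-180.0, -0.0, 120.7]
wrist_force: [1.3, 0.2, -1.3]
opening: 0.0096
grasp_force: 39.3
```

Call:
play_rows(steps=[[[0,0,-0.03,0],[0,0,-0.01,0],[0.0278,0.0175,0,0],[0.0278,0.0175,0,0],[0.0278,0.0175,0,0]]])

```text
time: 24.57
ee_pos: [0.5367, -0.0214, 0.1958]
tcp_rot: [-180.0, -0.0, 120.6]
wrist_force: [0.0, -0.5, -1.1]
opening: 0.009
grasp_force: 39.4
```

Call:
play_rows(steps=[[[0.0278,0.0175,0,0],[0.0278,0.0175,0,0],[0.0278,0.0175,0,0],[0.0278,0.0175,0,0],[0.0278,0.0175,0,0]]])

```text
time: 24.98
ee_pos: [0.5407, 0.1436, 0.1955]
tcp_rot: [-179.9, -0.0, 120.7]
wrist_force: [1.5, -1.2, -0.3]
opening: 0.0093
grasp_force: 39.4
```

Call:
play_rows(steps=[[[0.0278,0.0175,0,0],[0.0278,0.0175,0,0],[0.0278,0.0175,0,0],[0.0278,0.0175,0,0],[0.0278,0.0175,0,0]]])

```text
time: 25.4
ee_pos: [0.545, 0.3078, 0.1953]
tcp_rot: [-179.9, 0.0, 120.7]
wrist_force: [-0.8, -0.0, -0.9]
opening: 0.0092
grasp_force: 39.4
```

Call:
play_rows(steps=[[[0,0,0,0.1],[0,0,0,0.1],[0,0,0,0.1],[0,0,0,0.1],[0,0,0,0.1]]])

```text
time: 25.82
ee_pos: [0.5452, 0.3063, 0.1952]
tcp_rot: [-179.9, 0.0, 91.8]
wrist_force: [0.6, -0.6, -0.7]
opening: 0.0094
grasp_force: 39.5
```

Call:
play_rows(steps=[[[0,0,0,0.1],[0,0,0,0],[0,0,0,0],[0,0,0,0],[0,0,0,0]]])

```text
time: 26.23
ee_pos: [0.5454, 0.3062, 0.196]
tcp_rot: [-180.0, 0.0, 86.4]
wrist_force: [0.5, 0.9, -1.2]
opening: 0.0091
grasp_force: 39.5
```

```bash
python3 -c "
from plan import plan
plan((.5471,.3061,None,85.85),(.5471,.3061,.0225))"
```

```text
at [0.5454 0.3062 0.196 ] [-1.7998e+02  2.0000e-02  8.6450e+01] q [ 29.3  15.   17.6  92.6  -0.  122.9] F [ 0.5  0.9 -1.2] t 26.2333 op 0.0091
2 7 
[[[-0.0,0.0017,-0.0,0],[0,0,0,0.0105],[0.0,0.0,0.0347,0],[0.0,0.0,0.0347,0],[0.0,0.0,0.0347,0]]]
[[[0.0,0.0,0.0347,0],[0.0,0.0,0.0347,0],[0,0,0,0],[0,0,0,0],[0,0,0,0]]]
```

Call:
play_rows(steps=[[[0,0.0017,0,0.01],[0,0,0.035,0],[0,0,0.035,0],[0,0,0.035,0],[0,0,0.035,0]]])

```text
time: 26.65
ee_pos: [0.5472, 0.3061, 0.0549]
tcp_rot: [180.0, -0.0, 85.8]
wrist_force: [0.0, 0.3, -1.5]
opening: 0.0089
grasp_force: 39.5
```

Call:
play_rows(steps=[[[0,0,0.022,0],[0,0,0.011,0],[0,0,0,0],[0,0,0,0],[0,0,0,0]]])

```text
time: 27.07
ee_pos: [0.5477, 0.3064, 0.0242]
tcp_rot: [179.9, -0.0, 85.8]
wrist_force: [0.2, -0.6, -1.7]
opening: 0.0094
grasp_force: 41.1
```

Call:
play_rows(steps=[[[0,0,0,0],[0,0,0,0],[0,0,0,0],[0,0,0,0],[0,0,0,0]]], gripper=0.03)

```text
time: 27.48
ee_pos: [0.5472, 0.3062, 0.0235]
tcp_rot: [180.0, -0.0, 85.8]
wrist_force: [0.1, 0.4, 0.8]
opening: 0.0298
grasp_force: 0.0
```

Call:
play_rows(steps=[[[0,0,-0.02,0],[0,0,-0.035,0],[0,0,-0.035,0],[0,0,-0.035,0],[0,0,-0.035,0]]])

```text
time: 27.9
ee_pos: [0.5469, 0.306, 0.1851]
tcp_rot: [180.0, -0.0, 85.8]
wrist_force: [1.0, 0.1, 0.3]
opening: 0.0302
grasp_force: 0.0
```

Call:
play_rows(steps=[[[-0.035,0,-0.01,0],[-0.035,0,-0.01,0],[-0.035,0,-0.01,0],[-0.035,0,-0.01,0],[-0.035,0,-0.01,0]]], gripper=0.06)

```text
time: 28.32
ee_pos: [0.5338, 0.1302, 0.2339]
tcp_rot: [180.0, -0.0, 85.8]
wrist_force: [1.1, -0.3, 0.4]
opening: 0.06
grasp_force: 0.0
```

Call:
play_rows(steps=[[[0,0,0,0],[0,0,0,0],[0,0,0,0],[0,0,0,0],[0,0,0,0]]])

```text
time: 28.73
ee_pos: [0.5341, 0.1327, 0.2326]
tcp_rot: [-179.9, 0.0, 85.8]
wrist_force: [0.7, 0.6, 0.8]
opening: 0.0599
grasp_force: 0.0
```

```bash
python3 -c "
from plan import plan
from h import *
from workcell import bot
c=bot.camera('top'); np.save('pics/top.npy',c,allow_pickle=True)
i=c['img'][90:260,180:460]; cv2.imwrite('pics/t4.png',cv2.resize(i,None,fx=2.8,fy=2.8,interpolation=cv2.INTER_CUBIC))
c=bot.camera('wrist'); np.save('pics/w2.npy',c,allow_pickle=True); cv2.imwrite('pics/w2.png',c['img'])
plan((.657,-.04))"
```

```text
at [0.5341 0.1325 0.2327] [-1.7995e+02  1.0000e-02  8.5830e+01] q [ 13.9   5.1  10.4  95.3   0.  108.1] F [-0.3  1.  -0.2] t 28.8333 op 0.0603
7 
[[[-0.0233,0.0193,-0.0,0],[-0.0233,0.0193,-0.0,0],[-0.0233,0.0193,-0.0,0],[-0.0233,0.0193,-0.0,0],[-0.0233,0.0193,-0.0,0]]]
[[[-0.0233,0.0193,-0.0,0],[-0.0233,0.0193,-0.0,0],[0,0,0,0],[0,0,0,0],[0,0,0,0]]]
```

View pics/t4.png

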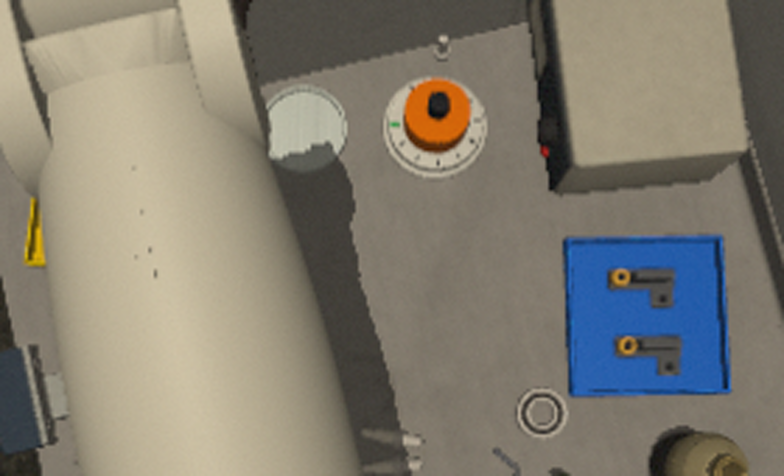

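View pics/w2.png

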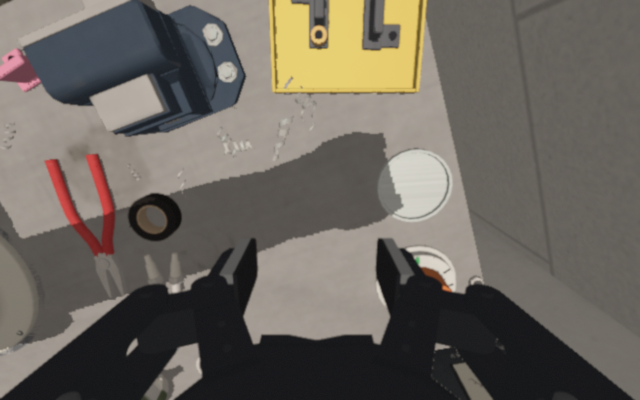

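Call:
play_rows(steps=[[[-0.0234,0.0195,0,0],[-0.0234,0.0195,0,0],[-0.0234,0.0195,0,0],[-0.0234,0.0195,0,0],[-0.0234,0.0195,0,0]]], gripper=0.055)

```text
time: 29.25
ee_pos: [0.6235, 0.0072, 0.2329]
tcp_rot: [-180.0, -0.0, 85.8]
wrist_force: [1.0, 0.5, -0.6]
opening: 0.0545
grasp_force: 0.0
```

Call:
play_rows(steps=[[[-0.0234,0.0195,0,0],[-0.0234,0.0195,0,0],[0,0,0.03,0],[0,0,0.03,0],[0,0,0,0]]])

```text
time: 29.67
ee_pos: [0.6562, -0.0417, 0.1658]
tcp_rot: [-179.4, 0.0, 85.7]
wrist_force: [-1.4, -0.4, -1.9]
opening: 0.0553
grasp_force: 0.0
```

Call:
play_rows(steps=[[[0,0,0,0],[0,0,0,0],[0,0,0,0],[0,0,0,0],[0,0,0,0]]])

```text
time: 30.08
ee_pos: [0.6587, -0.0415, 0.1751]
tcp_rot: [179.9, -0.0, 85.8]
wrist_force: [-0.2, -0.1, -0.2]
opening: 0.0553
grasp_force: 0.0
```

```bash
python3 -c "
from plan import plan
from h import *
from workcell import bot
c=bot.camera('side'); i=c['img'][130:250,180:340]; cv2.imwrite('pics/s2.png',cv2.resize(i,None,fx=4,fy=4,interpolation=cv2.INTER_CUBIC))
plan((.658,-.0405,None),(.658,-.0405,.067))"
```

```text
at [ 0.6586 -0.0416  0.1747] [179.89  -0.    85.77] q [-3.6 19.6 21.  91.2 -0.  90.6] F [0.5 0.6 0.7] t 30.1333 op 0.055
1 5 
[[[0.0011,-0.0007,-0.0,0],[0.0,0.0,0.0269,0],[0.0,0.0,0.0269,0],[0.0,0.0,0.0269,0],[0.0,0.0,0.0269,0]]]
```

View pics/s2.png

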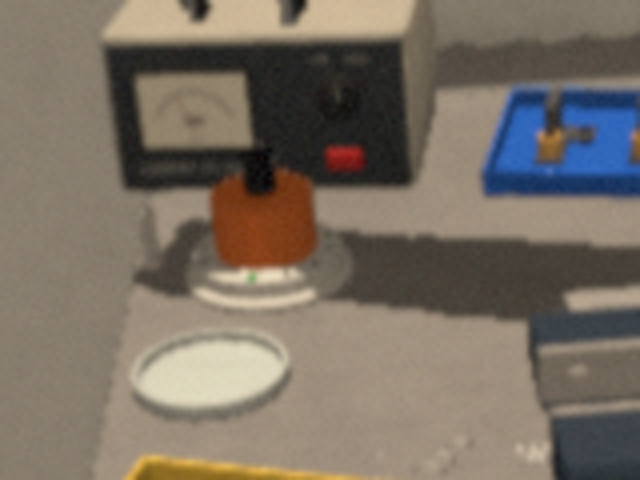

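Call:
play_rows(steps=[[[0.001,-0.0007,0.03,0],[0,0,0.03,0],[0,0,0.027,0],[0,0,0.015,0],[0,0,0.006,0]]])

```text
time: 30.55
ee_pos: [0.6562, -0.0406, 0.0625]
tcp_rot: [-179.8, 0.0, 85.8]
wrist_force: [-0.9, -0.6, -1.3]
opening: 0.0552
grasp_force: 0.0
```

Call:
play_rows(steps=[[[0,0,0,0],[0,0,0,0],[0,0,0,0],[0,0,0,0],[0,0,0,0]]])

```text
time: 30.97
ee_pos: [0.6582, -0.0408, 0.0666]
tcp_rot: [179.9, -0.0, 85.7]
wrist_force: [-0.2, 0.6, -0.7]
opening: 0.0554
grasp_force: 0.0
```

Call:
play_rows(steps=[[[0,0,0,0],[0,0,0,0],[0,0,0,0],[0,0,0,0],[0,0,0,0]]], gripper=0, squeeze=40)

```text
time: 31.38
ee_pos: [0.6577, -0.0408, 0.0656]
tcp_rot: [180.0, 0.0, 85.7]
wrist_force: [-0.2, -0.8, 2.3]
opening: 0.0207
grasp_force: 39.0
```

Call:
play_rows(steps=[[[0,0,0,0],[0,0,0,0],[0,0,-0.02,0],[0,0,-0.025,0],[0,0,-0.025,0]]])

```text
time: 31.8
ee_pos: [0.6568, -0.0407, 0.135]
tcp_rot: [-179.9, -0.0, 85.7]
wrist_force: [0.7, -0.1, -0.8]
opening: 0.0205
grasp_force: 39.3
```

Call:
play_rows(steps=[[[0,0,0,0],[0,0,0,0],[0,0,0,0],[0,0,0,0],[0,0,0,0]]])

```text
time: 32.22
ee_pos: [0.657, -0.0407, 0.1338]
tcp_rot: [-179.9, 0.0, 85.7]
wrist_force: [-0.3, 0.1, -0.7]
opening: 0.0206
grasp_force: 39.3
```

```bash
python3 -c "
from plan import plan
from h import *
from workcell import bot
c=bot.camera('side'); a=c['img'][100:250,180:340]; c=bot.camera('top');i=cv2.resize(np.hstack([a,c['img'][80:230,260:420]]),None,fx=2.5,fy=2.5,interpolation=cv2.INTER_CUBIC); cv2.imwrite('pics/s3.png',i)
plan((.6536,.099,None),(.6536,.099,.052))"
```

```text
at [ 0.6571 -0.0408  0.1343] [-179.91    0.     85.75] q [-3.5 19.3 16.1 86.9 -0.  90.7] F [-0.2  0.8  0.2] t 32.3167 op 0.0205
4 7 
[[[0.0348,-0.0035,-0.0,0],[0.0348,-0.0035,-0.0,0],[0.0348,-0.0035,-0.0,0],[0.0348,-0.0035,-0.0,0],[0.0,0.0,0.0274,0]]]
[[[0.0,0.0,0.0274,0],[0.0,0.0,0.0274,0],[0,0,0,0],[0,0,0,0],[0,0,0,0]]]
```

View pics/s3.png

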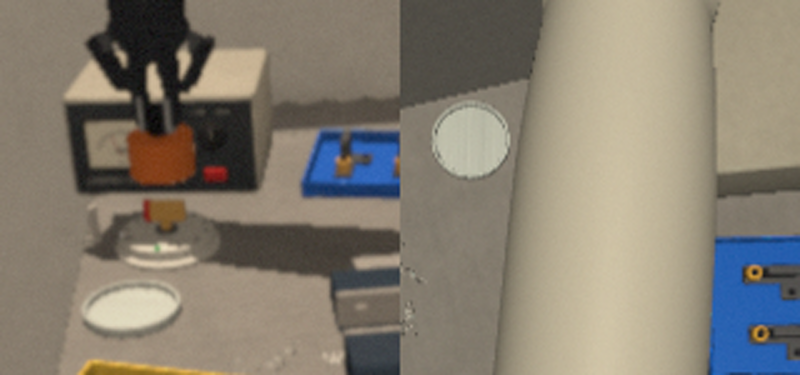

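Call:
play_rows(steps=[[[0.0348,-0.0035,0,0],[0.0348,-0.0035,0,0],[0.0348,-0.0035,0,0],[0.0348,-0.0035,0,0],[0,0,0,0]]])

```text
time: 32.73
ee_pos: [0.6533, 0.1046, 0.1347]
tcp_rot: [-180.0, -0.1, 86.0]
wrist_force: [1.1, 0.0, -1.3]
opening: 0.0208
grasp_force: 39.3
```

Call:
play_rows(steps=[[[0,0,0,0],[0,0,0,0],[0,0,0.025,0],[0,0,0.025,0],[0,0,0.015,0]]])

```text
time: 33.15
ee_pos: [0.6533, 0.0975, 0.0677]
tcp_rot: [-179.9, 0.0, 85.7]
wrist_force: [-0.2, 0.2, -1.4]
opening: 0.0207
grasp_force: 39.3
```

Call:
play_rows(steps=[[[0,0,0.01,0],[0,0,0.004,0],[0,0,0,0],[0,0,0,0],[0,0,0,0]]])

```text
time: 33.57
ee_pos: [0.6547, 0.0989, 0.0577]
tcp_rot: [179.9, -0.0, 85.7]
wrist_force: [0.6, -0.6, -0.1]
opening: 0.0205
grasp_force: 39.3
```

```bash
python3 -c "
from plan import plan
plan((.6536,.099,.0515))"
```

```text
at [0.6547 0.0989 0.0577] [ 1.7989e+02 -2.0000e-02  8.5730e+01] q [  8.6  20.3   8.9  78.5  -0.  102.9] F [ 0.6 -0.6 -0.1] t 33.5667 op 0.0205
1 
[[[0.0,-0.0011,0.0062,0],[0,0,0,0],[0,0,0,0],[0,0,0,0],[0,0,0,0]]]
```

Call:
play_rows(steps=[[[0,-0.001,0.003,0],[0,0,0.002,0],[0,0,0,0],[0,0,0,0],[0,0,0,0]]])

```text
time: 33.98
ee_pos: [0.6529, 0.0992, 0.0514]
tcp_rot: [180.0, -0.0, 85.8]
wrist_force: [0.2, 0.6, -0.9]
opening: 0.0206
grasp_force: 39.3
```

Call:
play_rows(steps=[[[0,0,0,0],[0,0,0,0],[0,0,0,0],[0,0,0,0],[0,0,0,0]]])

```text
time: 34.4
ee_pos: [0.6529, 0.0991, 0.0513]
tcp_rot: [180.0, 0.0, 85.7]
wrist_force: [0.2, -0.6, -1.5]
opening: 0.0206
grasp_force: 39.3
```

Call:
play_rows(steps=[[[0,0,0,0],[0,0,0,0],[0,0,0,0],[0,0,0,0],[0,0,0,0]]], gripper=0.05)

```text
time: 34.82
ee_pos: [0.6529, 0.0992, 0.0513]
tcp_rot: [180.0, -0.0, 85.8]
wrist_force: [0.8, 0.6, -0.4]
opening: 0.0502
grasp_force: 0.0
```

Call:
play_rows(steps=[[[0,0,-0.02,0],[0,0,-0.03,0],[0,0,-0.03,0],[0,0,-0.03,0],[0,0,-0.03,0]]])

```text
time: 35.23
ee_pos: [0.6527, 0.0991, 0.1928]
tcp_rot: [180.0, -0.0, 85.7]
wrist_force: [0.4, 0.1, -0.0]
opening: 0.05
grasp_force: 0.0
```

Call:
play_rows(steps=[[[0.0105,-0.026,0,0],[0.0105,-0.026,0,0],[0.0105,-0.026,0,0],[0.0105,-0.026,0,0],[0,0,0,0]]])

```text
time: 35.65
ee_pos: [0.549, 0.1504, 0.1922]
tcp_rot: [-180.0, -0.0, 85.9]
wrist_force: [-0.9, -0.7, -0.0]
opening: 0.0499
grasp_force: 0.0
```

```bash
python3 -c "
from plan import plan
from h import *
from workcell import bot
c=bot.camera('top'); np.save('pics/top.npy',c,allow_pickle=True)
cv2.imwrite('pics/t5.png',ortho(c,.58,.73,-.12,.15,.05,2900))
hsv=cv2.cvtColor(c['img'],cv2.COLOR_BGR2HSV)
red=((hsv[...,0]<6)|(hsv[...,0]>174))&(hsv[...,1]>120)&(hsv[...,2]>60)
v,u=np.nonzero(red[115:150,320:355]); print(len(u)); print(back(c,[(u.mean()+320,v.mean()+115)],.055) if len(u) else '')
plan((.658,-.0405,None,0))"
```

```text
5
[[ 0.67789577 -0.03790126  0.055     ]]
at [0.5508 0.1497 0.1922] [ 1.7995e+02 -3.0000e-02  8.5860e+01] q [ 15.2   7.1   8.1  90.9   0.  109.3] F [ 0.9 -0.   1. ] t 35.7 op 0.0504
20 
[[[-0.026,0.0172,-0.0,0],[-0.026,0.0172,-0.0,0],[-0.026,0.0172,-0.0,0],[-0.026,0.0172,-0.0,0],[-0.026,0.0172,-0.0,0]]]
[[[-0.026,0.0172,-0.0,0],[-0.026,0.0172,-0.0,0],[0,0,0,0.1153],[0,0,0,0.1153],[0,0,0,0.1153]]]
[[[0,0,0,0.1153],[0,0,0,0.1153],[0,0,0,0.1153],[0,0,0,0.1153],[0,0,0,0.1153]]]
[[[0,0,0,0.1153],[0,0,0,0.1153],[0,0,0,0.1153],[0,0,0,0.1153],[0,0,0,0.1153]]]
```

View pics/t5.png

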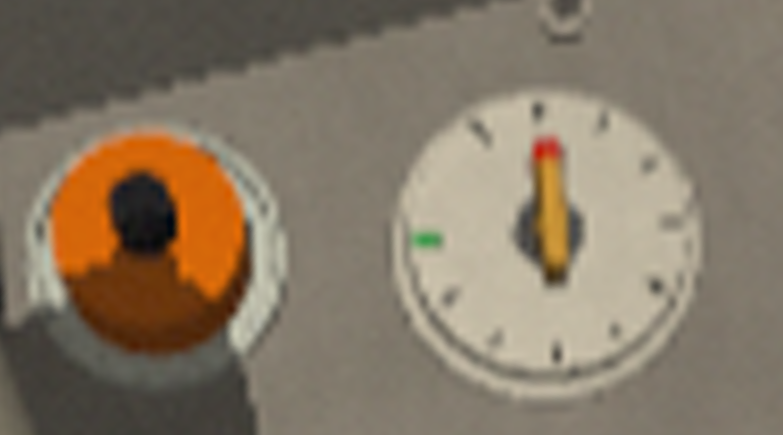

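Call:
play_rows(steps=[[[-0.026,0.0172,0,0],[-0.026,0.0172,0,0],[-0.026,0.0172,0,0],[-0.026,0.0172,0,0],[-0.026,0.0172,0,0]]])

```text
time: 36.12
ee_pos: [0.6296, 0.0109, 0.1912]
tcp_rot: [180.0, 0.0, 85.7]
wrist_force: [0.7, -0.1, -0.0]
opening: 0.05
grasp_force: 0.0
```

Call:
play_rows(steps=[[[-0.026,0.0172,0,0],[-0.026,0.0172,0,0],[0,0,0,0],[0,0,0,0],[0,0,0,0]]])

```text
time: 36.53
ee_pos: [0.6591, -0.0421, 0.1908]
tcp_rot: [-180.0, -0.0, 85.7]
wrist_force: [-0.6, 0.5, -0.5]
opening: 0.0497
grasp_force: 0.0
```

Call:
play_rows(steps=[[[0,0,0,-0.1137],[0,0,0,-0.1137],[0,0,0,-0.1137],[0,0,0,-0.1137],[0,0,0,-0.1137]]])

```text
time: 36.95
ee_pos: [0.6587, -0.0405, 0.1917]
tcp_rot: [180.0, 0.0, 118.7]
wrist_force: [-0.4, 0.6, -0.5]
opening: 0.0499
grasp_force: 0.0
```

Call:
play_rows(steps=[[[0,0,0,-0.1137],[0,0,0,-0.1137],[0,0,0,-0.1137],[0,0,0,-0.1137],[0,0,0,-0.1137]]])

```text
time: 37.37
ee_pos: [0.6587, -0.0404, 0.1917]
tcp_rot: [180.0, 0.0, 151.3]
wrist_force: [-0.2, 0.1, -0.2]
opening: 0.0498
grasp_force: 0.0
```

Call:
play_rows(steps=[[[0,0,0,-0.1137],[0,0,0,-0.1137],[0,0,0,-0.1137],[0,0,0,-0.1137],[0,0,0,-0.1137]]])

```text
time: 37.78
ee_pos: [0.6587, -0.0405, 0.1917]
tcp_rot: [180.0, 0.0, -176.1]
wrist_force: [0.9, 0.9, 0.9]
opening: 0.0502
grasp_force: 0.0
```

Call:
play_rows(steps=[[[0,0,0,0],[0,0,0,0],[0,0,0,0],[0,0,0,0],[0,0,0,0]]])

```text
time: 38.2
ee_pos: [0.6588, -0.0415, 0.1914]
tcp_rot: [-180.0, 0.0, -176.6]
wrist_force: [-0.2, -0.6, 0.3]
opening: 0.0504
grasp_force: 0.0
```

```bash
python3 -c "
from plan import plan
plan((.6585,-.0402,None,183.6),(.6585,-.0402,.029))"
```

```text
at [ 0.6588 -0.0415  0.1914] [-180.      0.   -176.62] q [-3.6 20.1 23.4 93.3 -0.  -7. ] F [-0.2 -0.6  0.3] t 38.2 op 0.0504
2 7 
[[[0.0003,0.0013,-0.0,0],[0,0,0,-0.0038],[-0.0,0.0,0.0325,0],[-0.0,0.0,0.0325,0],[-0.0,0.0,0.0325,0]]]
[[[-0.0,0.0,0.0325,0],[-0.0,0.0,0.0325,0],[0,0,0,0],[0,0,0,0],[0,0,0,0]]]
```

Call:
play_rows(steps=[[[0,0.001,0,0],[0,0,0.033,0],[0,0,0.033,0],[0,0,0.033,0],[0,0,0.033,0]]])

```text
time: 38.62
ee_pos: [0.6587, -0.0406, 0.058]
tcp_rot: [-180.0, 0.0, -176.6]
wrist_force: [-0.2, 0.0, 0.3]
opening: 0.05
grasp_force: 0.0
```

Call:
play_rows(steps=[[[0,0,0.016,0],[0,0,0.009,0],[0,0,0.004,0],[0,0,0,0],[0,0,0,0]]])

```text
time: 39.03
ee_pos: [0.6597, -0.0407, 0.0318]
tcp_rot: [-180.0, 0.1, -176.5]
wrist_force: [0.1, -0.4, 0.0]
opening: 0.0503
grasp_force: 0.0
```

Call:
play_rows(steps=[[[0,0,0,0],[0,0,0,0],[0,0,0,0],[0,0,0,0],[0,0,0,0]]])

```text
time: 39.45
ee_pos: [0.659, -0.0407, 0.0306]
tcp_rot: [-180.0, 0.0, -176.5]
wrist_force: [0.3, -0.1, 0.1]
opening: 0.0498
grasp_force: 0.0
```

Call:
play_rows(steps=[[[0,0,0,0],[0,0,0,0],[0,0,0,0],[0,0,0,0],[0,0,0,0]]], gripper=0, squeeze=80)

```text
time: 39.87
ee_pos: [0.6587, -0.039, 0.0304]
tcp_rot: [179.8, -0.0, -176.5]
wrist_force: [-1.6, 7.2, 2.5]
opening: 0.0074
grasp_force: 78.4
```

```bash
python3 -c "
from workcell import bot
o=bot.get_obs();print({k:o[k] for k in('ee_pos','tcp_rot','wrist_force','torque','opening','grasp_force','q')})"
```

```text
{'ee_pos': array([ 0.6587012 , -0.03902376,  0.03042282]), 'tcp_rot': array([ 1.79833029e+02, -2.18856792e-03, -1.76451694e+02]), 'wrist_force': array([-1.59379652,  7.23714036,  2.50703887]), 'torque': array([1.52436583, 0.22262808, 0.19140447]), 'opening': 0.0074455557706066084, 'grasp_force': 78.37527930736542, 'q': array([-3.46190157, 20.68709986,  6.37251438, 75.70796499,  0.16545596,
       -7.01023734])}
```

Call:
play_rows(steps=[[[0,0.0015,0,0],[0,0,0,0.06],[0,0,0,0.08],[0,0,0,0.08],[0,0,0,0.08]]], squeeze=100)

```text
time: 40.28
ee_pos: [0.6588, -0.0385, 0.0305]
tcp_rot: [179.9, -0.0, 166.1]
wrist_force: [-2.1, 4.9, 2.6]
opening: 0.0075
grasp_force: 100.2
```

Call:
play_rows(steps=[[[0,0,0,0.08],[0,0,0,0.08],[0,0,0,0.08],[0,0,0,0.08],[0,0,0,0.08]]])

```text
time: 40.7
ee_pos: [0.659, -0.0379, 0.0305]
tcp_rot: [179.9, -0.0, 143.2]
wrist_force: [1.1, 6.8, 1.8]
opening: 0.0072
grasp_force: 100.1
```

```bash
python3 -c "
from workcell import bot
o=bot.get_obs();print({k:o[k] for k in('ee_pos','tcp_rot','wrist_force','torque','opening','grasp_force','q')})"
```

```text
{'ee_pos': array([ 0.65897535, -0.03791541,  0.03047601]), 'tcp_rot': array([ 1.79890142e+02, -4.35802076e-02,  1.43199957e+02]), 'wrist_force': array([1.05682932, 6.84075027, 1.82019997]), 'torque': array([ 1.34197313, -0.07001324,  0.15772329]), 'opening': 0.007164024762809095, 'grasp_force': 100.14400720596313, 'q': array([-3.34293998, 20.66653114,  6.35200648, 75.66126812,  0.11568063,
       33.4571691 ])}
```

Call:
play_rows(steps=[[[0,0,0,0.113],[0,0,0,0.113],[0,0,0,0.113],[0,0,0,0.113],[0,0,0,0.113]]])

```text
time: 41.12
ee_pos: [0.6596, -0.0374, 0.0305]
tcp_rot: [179.8, -0.1, 110.8]
wrist_force: [3.8, 9.5, -1.5]
opening: 0.0067
grasp_force: 99.9
```

Call:
play_rows(steps=[[[0,0,0,0.113],[0,0,0,0.113],[0,0,0,0.113],[0,0,0,0.113],[0,0,0,0.113]]])

```text
time: 41.53
ee_pos: [0.6605, -0.0373, 0.0306]
tcp_rot: [179.8, -0.2, 78.4]
wrist_force: [8.9, 9.1, -2.7]
opening: 0.0069
grasp_force: 99.5
```

Call:
play_rows(steps=[[[0,0,0,0.113],[0,0,0,0.113],[0,0,0,0.113],[0,0,0,0.113],[0,0,0,0.113]]])

```text
time: 41.95
ee_pos: [0.6612, -0.0376, 0.0306]
tcp_rot: [179.9, -0.3, 46.0]
wrist_force: [13.2, 6.6, -6.2]
opening: 0.007
grasp_force: 99.2
```

Call:
play_rows(steps=[[[0,0,0,0.113],[0,0,0,0.113],[0,0,0,0.113],[0,0,0,0.08],[0,0,0,0]]])

```text
time: 42.37
ee_pos: [0.6616, -0.0382, 0.0306]
tcp_rot: [180.0, -0.3, 22.0]
wrist_force: [13.5, 5.4, -5.6]
opening: 0.0071
grasp_force: 98.7
```

```bash
python3 -c "
from workcell import bot
o=bot.get_obs();print({k:o[k] for k in('ee_pos','tcp_rot','wrist_force','torque','opening','grasp_force','q')})"
```

```text
{'ee_pos': array([ 0.66159242, -0.03816491,  0.03060003]), 'tcp_rot': array([179.95806871,  -0.33963749,  21.9909527 ]), 'wrist_force': array([13.53216398,  5.41896494, -5.59806192]), 'torque': array([ 1.07323799, -2.86217428, -0.1237905 ]), 'opening': 0.00710077358242999, 'grasp_force': 98.65752160549164, 'q': array([-3.34774356e+00,  2.07146449e+01,  6.42720717e+00,  7.53876543e+01,
        1.07456043e-01,  1.54661733e+02])}
```

Call:
play_rows(steps=[[[0,0,0,0],[0,0,0,0],[0,0,0,0],[0,0,0,0],[0,0,0,0]]], gripper=0.05)

```text
time: 42.78
ee_pos: [0.6586, -0.0393, 0.0303]
tcp_rot: [180.0, 0.0, 22.2]
wrist_force: [-0.3, 0.0, 0.0]
opening: 0.0497
grasp_force: 0.0
```

Call:
play_rows(steps=[[[0,0,-0.025,0],[0,0,-0.025,0],[0,0,-0.01,0],[0,0,0,0],[0,0,0,0]]])

```text
time: 43.2
ee_pos: [0.659, -0.0393, 0.0902]
tcp_rot: [180.0, -0.0, 22.2]
wrist_force: [0.1, -0.5, -0.1]
opening: 0.0502
grasp_force: 0.0
```

Call:
play_rows(steps=[[[0,0,0,-0.1208],[0,0,0,-0.1208],[0,0,0,-0.1208],[0,0,0,-0.1208],[0,0,0,-0.1208]]])

```text
time: 43.62
ee_pos: [0.6579, -0.0392, 0.0879]
tcp_rot: [-179.9, 0.1, 57.2]
wrist_force: [0.5, -0.0, 0.6]
opening: 0.0501
grasp_force: 0.0
```

Call:
play_rows(steps=[[[0,0,0,-0.1208],[0,0,0,-0.1208],[0,0,0,-0.1208],[0,0,0,-0.1208],[0,0,0,-0.1208]]])

```text
time: 44.03
ee_pos: [0.6578, -0.0391, 0.0879]
tcp_rot: [-179.8, -0.0, 91.8]
wrist_force: [0.1, -0.2, -0.2]
opening: 0.0502
grasp_force: 0.0
```

Call:
play_rows(steps=[[[0,0,0,-0.1208],[0,0,0,-0.1208],[0,0,0,-0.1208],[0,0,0,-0.1208],[0,0,0,-0.1208]]])

```text
time: 44.45
ee_pos: [0.6579, -0.0391, 0.088]
tcp_rot: [-179.9, -0.1, 126.4]
wrist_force: [0.2, -0.1, -0.3]
opening: 0.05
grasp_force: 0.0
```

Call:
play_rows(steps=[[[0,0,0,-0.1208],[0,0,0,-0.1208],[0,0,0,-0.1208],[0,0,0,-0.1208],[0,0,0,-0.1208]]])

```text
time: 44.87
ee_pos: [0.6579, -0.0392, 0.0879]
tcp_rot: [-180.0, -0.2, 161.0]
wrist_force: [-0.6, -0.4, 0.3]
opening: 0.0498
grasp_force: 0.0
```

Call:
play_rows(steps=[[[0,0,0,-0.1208],[0,0,0,-0.1208],[0,0,0,-0.1208],[0,0,0,-0.1208],[0,0,0,-0.1208]]])

```text
time: 45.28
ee_pos: [0.6579, -0.0392, 0.088]
tcp_rot: [179.9, -0.2, -164.4]
wrist_force: [-0.6, -0.0, 0.0]
opening: 0.0502
grasp_force: 0.0
```

Call:
play_rows(steps=[[[0,0,0,-0.1208],[0,0,0,0],[0,0,0,0],[0,0,0,0],[0,0,0,0]]])

```text
time: 45.7
ee_pos: [0.6585, -0.0392, 0.0897]
tcp_rot: [180.0, -0.0, -158.0]
wrist_force: [0.4, -0.3, 0.5]
opening: 0.0499
grasp_force: 0.0
```

```bash
python3 -c "
from plan import plan
plan((.6595,-.0388,None,202),(None,None,.0305))"
```

```text
at [ 0.6585 -0.0392  0.0897] [ 1.7998e+02 -4.0000e-02 -1.5798e+02] q [ -3.4  19.6  11.6  82.   -0.  -25.4] F [ 0.4 -0.3  0.5] t 45.7 op 0.0499
2 4 
[[[-0.0011,0.0,-0.0,0],[0,0,0,0.0004],[-0.0,0.0,0.0296,0],[-0.0,0.0,0.0296,0],[0,0,0,0]]]
```

Call:
play_rows(steps=[[[-0.001,0,0,0],[0,0,0.025,0],[0,0,0.024,0],[0,0,0.01,0],[0,0,0,0]]])

```text
time: 46.12
ee_pos: [0.658, -0.0387, 0.0282]
tcp_rot: [179.9, -0.2, -157.9]
wrist_force: [-0.2, -0.1, -0.6]
opening: 0.0503
grasp_force: 0.0
```

Call:
play_rows(steps=[[[0,0,0,0],[0,0,0,0],[0,0,0,0],[0,0,0,0],[0,0,0,0]]])

```text
time: 46.53
ee_pos: [0.6602, -0.0388, 0.0323]
tcp_rot: [-180.0, 0.1, -157.8]
wrist_force: [-0.4, -0.6, -0.7]
opening: 0.0501
grasp_force: 0.0
```

Call:
play_rows(steps=[[[0,0,0,0],[0,0,0,0],[0,0,0,0],[0,0,0,0],[0,0,0,0]]], gripper=0, squeeze=100)

```text
time: 46.95
ee_pos: [0.6597, -0.039, 0.0316]
tcp_rot: [-180.0, 0.0, -157.8]
wrist_force: [-0.1, -1.5, 2.4]
opening: 0.0069
grasp_force: 98.0
```

Call:
play_rows(steps=[[[0,0,0,0],[0,0,0,0.06],[0,0,0,0.1],[0,0,0,0.11],[0,0,0,0.11]]])

```text
time: 47.37
ee_pos: [0.6597, -0.0387, 0.0316]
tcp_rot: [180.0, 0.0, -179.9]
wrist_force: [-0.5, -0.6, 1.8]
opening: 0.0068
grasp_force: 98.3
```

Call:
play_rows(steps=[[[0,0,0,0.11],[0,0,0,0.11],[0,0,0,0.11],[0,0,0,0.11],[0,0,0,0.11]]])

```text
time: 47.78
ee_pos: [0.6598, -0.0384, 0.0316]
tcp_rot: [180.0, -0.0, 148.6]
wrist_force: [-1.2, 1.1, 2.6]
opening: 0.0067
grasp_force: 98.3
```

Call:
play_rows(steps=[[[0,0,0,0.11],[0,0,0,0.11],[0,0,0,0.11],[0,0,0,0.11],[0,0,0,0]]])

```text
time: 48.2
ee_pos: [0.66, -0.0383, 0.0316]
tcp_rot: [179.9, -0.0, 123.4]
wrist_force: [0.7, 2.4, 3.6]
opening: 0.0072
grasp_force: 98.2
```

```bash
python3 -c "
from workcell import bot
o=bot.get_obs();print({k:o[k] for k in('ee_pos','tcp_rot','wrist_force','torque','opening','grasp_force','q')})"
```

```text
{'ee_pos': array([ 0.65996198, -0.03826683,  0.03155579]), 'tcp_rot': array([ 1.79937972e+02, -1.85191873e-02,  1.23435711e+02]), 'wrist_force': array([0.67156102, 2.36444926, 3.64283882]), 'torque': array([ 0.57789623, -0.12051515,  0.03549888]), 'opening': 0.007182670198232627, 'grasp_force': 98.18490386009216, 'q': array([-3.34089260e+00,  2.07623507e+01,  6.59658921e+00,  7.57956431e+01,
        5.19692391e-02,  5.32234236e+01])}
```

Call:
play_rows(steps=[[[0,0,0,0.1],[0,0,0,0.1],[0,0,0,0.1],[0,0,0,0.09],[0,0,0,0.03]]])

```text
time: 48.62
ee_pos: [0.6602, -0.0382, 0.0316]
tcp_rot: [179.9, -0.0, 99.6]
wrist_force: [2.1, 3.3, 2.4]
opening: 0.0068
grasp_force: 98.1
```

Call:
play_rows(steps=[[[0,0,0,0.03],[0,0,0,0.03],[0,0,0,0.03],[0,0,0,0],[0,0,0,0]]])

```text
time: 49.03
ee_pos: [0.6602, -0.0382, 0.0316]
tcp_rot: [179.9, -0.1, 94.7]
wrist_force: [3.2, 4.5, 2.3]
opening: 0.0067
grasp_force: 98.1
```

```bash
python3 -c "
from workcell import bot
o=bot.get_obs();print({k:o[k] for k in('ee_pos','tcp_rot','wrist_force','torque','opening','q','joint_efforts')})"
```

```text
{'ee_pos': array([ 0.6602144 , -0.03820039,  0.03160617]), 'tcp_rot': array([ 1.79922237e+02, -5.09295826e-02,  9.46910402e+01]), 'wrist_force': array([3.22499002, 4.49858048, 2.2759644 ]), 'torque': array([ 0.9467665 , -0.6299961 , -0.01572505]), 'opening': 0.0067162395231811466, 'q': array([-3.33788953e+00,  2.07629895e+01,  6.60302314e+00,  7.57701468e+01,
        6.12916439e-02,  8.19711422e+01]), 'joint_efforts': array([-3.15328047e+00, -6.71445751e+01,  4.38168168e+01,  1.17293447e+00,
       -1.33388869e+00,  1.01937275e-02])}
```

Continue a few degrees toward the stop, watching the torque.

Call:
play_rows(steps=[[[0,0,0,0.02],[0,0,0,0.02],[0,0,0,0.02],[0,0,0,0],[0,0,0,0]]])

```text
time: 49.45
ee_pos: [0.6602, -0.0382, 0.0316]
tcp_rot: [179.9, -0.0, 91.3]
wrist_force: [2.8, 4.1, 2.1]
opening: 0.0069
grasp_force: 100.5
```

```bash
python3 -c "
from workcell import bot
o=bot.get_obs();print({k:o[k] for k in('tcp_rot','wrist_force','torque','joint_efforts')})"
```

```text
{'tcp_rot': array([ 1.79927607e+02, -4.43771528e-02,  9.13180492e+01]), 'wrist_force': array([2.76629704, 4.12762317, 2.05242754]), 'torque': array([ 0.85681999, -0.65460449,  0.8729847 ]), 'joint_efforts': array([ -3.64511043, -67.12082148,  43.77748489,   1.19342275,
        -1.15461186,   0.94156131])}
```

Call:
play_rows(steps=[[[0,0,0,0],[0,0,0,0],[0,0,0,0],[0,0,0,0],[0,0,0,0]]], gripper=0.05)

```text
time: 49.87
ee_pos: [0.6595, -0.039, 0.0311]
tcp_rot: [-180.0, 0.0, 91.1]
wrist_force: [0.9, 0.0, -0.2]
opening: 0.0502
grasp_force: 0.0
```

Call:
play_rows(steps=[[[0,0,-0.02,0],[0,0,-0.03,0],[0,0,-0.03,0],[0,0,-0.03,0],[0,0,-0.03,0]]])

```text
time: 50.28
ee_pos: [0.6593, -0.0389, 0.1727]
tcp_rot: [-180.0, 0.0, 91.0]
wrist_force: [1.5, -0.0, 0.1]
opening: 0.0502
grasp_force: 0.0
```

Call:
play_rows(steps=[[[0,-0.035,0,0],[0,-0.035,0,0],[0,-0.035,0,0],[0,-0.035,0,0],[0,-0.035,0,0]]])

```text
time: 50.7
ee_pos: [0.4829, -0.0421, 0.171]
tcp_rot: [-180.0, 0.0, 91.1]
wrist_force: [0.4, -0.4, 0.2]
opening: 0.0499
grasp_force: 0.0
```

Call:
play_rows(steps=[[[0.035,0,0,0],[0.035,0,0,0],[0.035,0,0,0],[0.035,0,0,0],[0.03,0,0,0]]])

```text
time: 51.12
ee_pos: [0.4812, 0.1297, 0.1716]
tcp_rot: [180.0, -0.0, 91.1]
wrist_force: [1.0, -0.2, -0.2]
opening: 0.0495
grasp_force: 0.0
```

Call:
play_rows(steps=[[[0,0,0,0],[0,0,0,0],[0,0,0,0],[0,0,0,0],[0,0,0,0]]])

```text
time: 51.53
ee_pos: [0.4817, 0.127, 0.1714]
tcp_rot: [180.0, 0.0, 91.0]
wrist_force: [0.8, 0.7, 0.4]
opening: 0.05
grasp_force: 0.0
```

```bash
python3 -c "
from h import *
from workcell import bot
c=bot.camera('top'); np.save('pics/top.npy',c,allow_pickle=True)
cv2.imwrite('pics/t6.png',ortho(c,.36,.73,-.36,.39,.03,1060))"
```

```text
(no output)
```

View pics/t6.png

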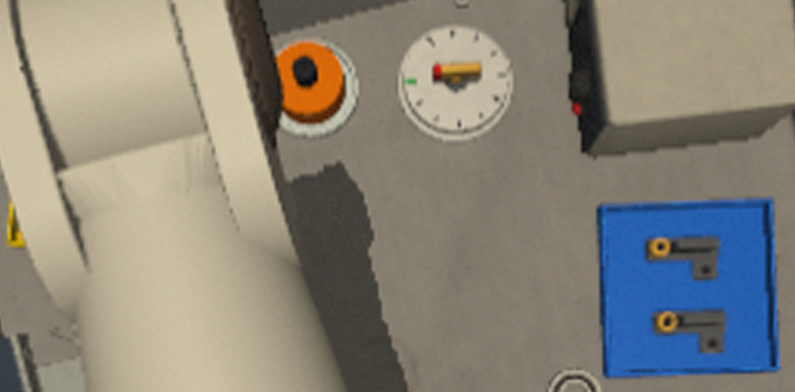

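The red wing, at about (437,71), points at the green mark at (410,81). The cap is upright in the holder and both left-hand brackets lie in the blue tray. An earlier wrist picture showed the two right-hand brackets in the yellow tray. I'm handing the job in.

```bash
python3 -c "
from workcell import bot
print(bot.job_done())"
```

```text
the job is handed in; nothing more can be done
None
```

I handed the job in at about 52 s of the 208 s allowed, with no verdict shown: both left-hand brackets are in the blue tray, both right-hand ones in the yellow tray, the dust cap is upright in its holder, and the key is wound to its stop and released.

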